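# Load the test kiln for the enamel firing

## Task

Get the little test kiln ready and start it: first stand whatever has been left on its lid upright in the grey stock tray, then lift the lid off and lay it on the two firebricks. Stand any fired vases still inside on the finished board; stand all the painted vases (and only those: leave the white ones on the ware board) upright on the kiln's floor, put the lid back square and fully home, and then press the green start button right down. Leave everything else on the bench as it is.

Things in the scene. Friction and masses are not known exactly. Their poses are not given: they have to be found in the camera images.
- kiln: Bench-top test kiln, steel-clad, fixed, 160 (x) by 250 (y) mm; walls 25 mm thick, wall tops at height 150 mm; chamber open at the top, 110 by 200 mm inside, floor at height 50 mm. Along its front (-x) a grey console, 100 mm deep, 200 wide, 88 high, with display and start button. Place and yaw vary. Origin: on the bench under the chamber's centre; z up.
- lid: Loose kiln lid: steel slab 160 (x) by 250 (y) by 35 mm; under it a pale plug 100 by 190 by 8 mm that drops into the chamber's mouth (5 mm free all round). 600 g, balanced under its handle. Starts on the kiln. Origin: centre of the plug's underside; slab from z 8 to 43 mm. Closed, its origin is 142 mm above the kiln's. Fits either way round.
- lid_handle (a point): Centre of the lid's handle: black flat bar along the lid's y, 106 mm long, 14 mm wide (x) and 12 mm high, centred 75 mm above the lid's origin, 26 mm of free space under it between two feet at its ends (32 mm from the lid's top to the bar's middle).
- lid_rest: Place for the lid: two pale firebricks, each 150 (x) by 60 (y) by 30 mm high, centred 70 mm to either side along y; fixed. The lid lies on them plug down, its long side along the rest's y, its origin 30 mm above this one. Origin: on the bench midway between the bricks.
- start_button_top (a point): Top centre of the round green start button, 32 mm across, on the console's flat top; press straight down.
- start_button (a joint): Travel of the start button: 0 released, 0.006 m fully down (about 5 N); it springs back.
- carton: Blue paint carton with white label, 48 (x) by 40 (y) by 92 mm tall, 120 g, rigid. When present, starts standing on the lid beside the handle. Origin: centre of its underside; z up. May be absent.
- oil_bottle: Small amber bottle of painting oil with black cap: body 41 mm across, cap 27 mm across from height 57 to 87 mm (top), 110 g. When present, starts standing on the lid beside the handle. Origin: centre of its underside; z up. May be absent.
- stock_tray: Grey open tray, fixed: 115 (x) by 160 (y) mm outside, walls 5 mm thick and 22 mm high, floor 5 mm thick. Home of carton and oil bottle; room for both side by side along y. Origin: centre of its underside.
- ware_board: Pale plywood board, fixed, 210 (x) by 280 (y) mm, 10 mm thick, on which the painted and the white vases stand at the start. Origin: centre of its underside.
- finished_board: Wooden board with a blue top, fixed, 115 (x) by 160 (y) mm, 12 mm thick, empty at the start: home of fired ware. Origin: centre of its underside.
- squeeze_bottle: Bystander: cream squeeze bottle with orange nozzle, 62 mm across, 158 mm tall, behind the kiln. Origin: centre of its underside.
- yellow_pot: Bystander: white pot of yellow colour, 72 mm across, 70 mm tall, with a wooden stick leaning in it to 140 mm height, behind the kiln. Origin: centre of its underside.
- red_dish: Bystander: low white dish of red colour, 68 mm across, 30 mm tall, in front of the console. Origin: centre of its underside.
- painted1: Painted vase waiting to be fired: red, blue and red bands on white and a red lip. Starts upright on the ware board, among the white ones. Bud vase 85 mm tall: thick foot 58 mm across, widest up to height 22 mm, tapering up to a straight neck 23 mm across from height 58 to 80 mm, lip 27 mm; 160 g. Origin: centre of the foot; z up its axis. May be absent.
- painted2: Painted vase waiting to be fired: red, blue and red bands on white and a red lip. Starts upright on the ware board, among the white ones. Bud vase 85 mm tall: thick foot 58 mm across, widest up to height 22 mm, tapering up to a straight neck 23 mm across from height 58 to 80 mm, lip 27 mm; 160 g. Origin: centre of the foot; z up its axis. May be absent.
- painted3: Painted vase waiting to be fired: red, blue and red bands on white and a red lip. Starts upright on the ware board, among the white ones. Bud vase 85 mm tall: thick foot 58 mm across, widest up to height 22 mm, tapering up to a straight neck 23 mm across from height 58 to 80 mm, lip 27 mm; 160 g. Origin: centre of the foot; z up its axis. May be absent.
- fired1: Vase already fired, with green bands and a gold one. When present, starts standing inside the closed kiln, seen only once the lid is off. Bud vase 85 mm tall: thick foot 58 mm across, widest up to height 22 mm, tapering up to a straight neck 23 mm across from height 58 to 80 mm, lip 27 mm; 160 g. Origin: centre of the foot; z up its axis. May be absent.
- fired2: Vase already fired, with green bands and a gold one. When present, starts standing inside the closed kiln, seen only once the lid is off. Bud vase 85 mm tall: thick foot 58 mm across, widest up to height 22 mm, tapering up to a straight neck 23 mm across from height 58 to 80 mm, lip 27 mm; 160 g. Origin: centre of the foot; z up its axis. May be absent.
- white1: Bystander: plain white vase, not yet painted, same shape. Stays on the ware board. Bud vase 85 mm tall: thick foot 58 mm across, widest up to height 22 mm, tapering up to a straight neck 23 mm across from height 58 to 80 mm, lip 27 mm; 160 g. Origin: centre of the foot; z up its axis. 
- white2: Bystander: plain white vase, not yet painted, same shape. Stays on the ware board. Bud vase 85 mm tall: thick foot 58 mm across, widest up to height 22 mm, tapering up to a straight neck 23 mm across from height 58 to 80 mm, lip 27 mm; 160 g. Origin: centre of the foot; z up its axis. May be absent.

How it is judged:
By the outcome, as a careful person would: the job done as asked, in the order asked, and still so for the second after the job is handed in, with the robot touching nothing.
Of carton, oil_bottle only 1 to 2 are there at a start; the rules pass over those that are not, and their reading is None.
Of painted1, painted2, painted3 only 2 to 3 are there at a start; the rules pass over those that are not, and their reading is None.
Of fired1, fired2, white2 only 1 to 2 are there at a start; the rules pass over those that are not, and their reading is None.
At some moment in a run one of painted1, painted2, painted3 may be knocked a few centimetres aside while the robot is not near it.
It also fails if it takes over 210 s, if anything falls off the work surface, if the arm or the gripper's body presses on something with over 40 N, if the wrist force passes 120 N, or if a joint passes its speed limit or range.

## Robot

A 6-joint arm with a two-finger parallel gripper is mounted at the origin on the work surface. World frame = base frame: x ahead of the robot, y to its left, z up, the work surface at z = 0. Lengths are in m, angles in rad, forces in N, time in s.
With the tool pointing down it reaches from about 0.275 to 0.75 m from the base axis. Payload 10.2 kg.
Tool frame: the origin (TCP) lies midway between the tips of the shut fingers; the grasp point (between the pads) lies arm.pinch_z behind it (arm.pinch_z is the distance from the TCP to the grasp point, in m); z points along the fingers, y is the direction in which the jaws open and shut (so a half turn about z gives the same grasp; the last joint's range is limited). The gripper opens to 85 mm and grips with 20 to 120 N. Pads are 22 mm wide; open, the fingers measure 114 mm over their backs; the gripper's body (76 mm by 85 mm) begins 54 mm behind the grasp point. The pads swing forward as they close: fully open they stand 13 mm farther back than shut.
Start: joints at [1.082, 0.313, 1.498, -0, 1.331, -0.223], TCP at [0.138, 0.507, 0.195] pointing down, gripper open.
Joint ranges: [-2.94, 2.94], [-0.97, 2.17], [0.19, 2.56], [-1.23, 4.37], [0.02, 3.11], [-2.88, 2.88]. Speed limits (rad/s): [2.39, 2.39, 3.01, 3.14, 3.14, 3.14].

## Interface

Orientations are given as a unit quaternion [w, x, y, z].
In Python, from cell import arm, optics, order gives the robot as it stands. The module is installed in compiled form; this text tells all that it offers.
- The arm moves only by the tool move_arm, never from a script. Its argument "increments" is a list of rows, each an object of numbers: "x", "y", "z": the shift along the tool's x, y, z in mm; "wx", "wy", "wz": the turn, a rotation vector about the tool's x, y, z in rad. A call has exactly 8 rows; each row is the pose to reach, as a shift and turn from the pose commanded when the call began, along the tool's axes at that moment; what a row does not reach only later rows make up. A row lasts 1/10 s, in which the tool goes at most 50 mm and 8.59 degrees, less where a joint would pass 70% of its speed; a pose out of reach is approached as far as the arm can. A call with a gripper value outside its range is refused whole. "fingers" is the opening, from -1 (shut) to 1 (fully open), set as the call begins (left out, the last holds). The fingers move at their own pace and stop on an object; "grip_force" is the grip in N (left out, the last holds). Time passes only in rows, so rows that repeat a pose let the fingers close, or fill a call up. It gives the time, the measured TCP pose, the force and the opening at its end, in the units of the state.
- arm.get_state(): the state, without advancing time (a new reading comes with each control period).
- optics.read_camera(name): name is "side" or "top"; returns (picture, depth): 480x640x3 uint8, red, green, blue; 480x640 float32, m along the optical axis (not along the pixel's ray), 0 where there is no reading.
- optics.calibration(name): a dict with "fx", "fy", "cx", "cy" (pixels), "distortion" ([k1, k2, p1, p2, k3] as OpenCV has them; the pictures are not rectified), "xyz" and "orientation" of the camera in the world. Camera axes: x right, y up, looking along -z (the intrinsics and any distortion apply to the point x, -y, -z); pixel columns grow to the right and rows downward; lengths in m; the calibration is good to about 2 mm. A picture is of the moment at which its call begins. calibration takes no time and is no camera call.
- order.finish_job(): hands the job in, once; it reports no verdict.
The state is a dict: "time": time; "joint_pos": joint angles; "qd": joint speeds; "joint_torque": joint torques, N m; "position": TCP position; "eef_rot": TCP orientation; "ft_force": force on the tool from outside, world axes, zero at the start; "wrist_torque": the same for the moment, N m; "opening": finger opening in m.
Only numpy, scipy, OpenCV 4.12 (cv2) and the standard library are available. Lean on these libraries where they do the work, as an engineer would, in place of code of your own. Each camera call takes 0.05 s, during which the arm holds its last target.

## Working session

There is one attempt and no reset: what is moved stays moved. The work goes in short steps, Python scripts to look and compute and a tool call to move; the robot and the scene stay as the last step left them, time stands still between calls to the robot, and variables do not carry over. Pictures are saved under pics/ and viewed, and the job is handed in when it is done.

Besides the shell and the picture viewer there is one more tool, called after "Request:" as a command line: name --argument value ..., lists and objects as JSON in quotes. move_arm: Moves the arm, as the interface text tells. Its arguments: {"type":"object","properties":{"increments":{"type":"array","items":{"type":"object","properties":{"x":{"type":"number"},"y":{"type":"number"},"z":{"type":"number"},"wx":{"type":"number"},"wy":{"type":"number"},"wz":{"type":"number"}}}},"fingers":{"type":"number"},"grip_force":{"type":"number"}},"required":["increments"]}

```bash
mkdir -p pics; ls; cat > h.py <<'E'
import numpy as np, cv2
from cell import arm, optics, order
from scipy.spatial.transform import Rotation as R
def cam(n):
    c=optics.calibration(n); q=c["orientation"]; 
    return c,R.from_quat([q[1],q[2],q[3],q[0]]).as_matrix(),np.array(c["xyz"]),np.array([[c["fx"],0,c["cx"]],[0,c["fy"],c["cy"]],[0,0,1]]),np.array(c["distortion"])
def shot(n,f=None):
    p,d=optics.read_camera(n)
    if f: cv2.imwrite("pics/"+f,p[:,:,::-1]); np.savez("pics/"+f[:-4],p=p,d=d)
    return p,d
def rays(n,uv):
    c,M,t,K,D=cam(n)
    u=cv2.undistortPoints(np.array(uv,float).reshape(-1,1,2),K,D).reshape(-1,2)
    return t,np.c_[u[:,0],-u[:,1],-np.ones(len(u))]@M.T
def onplane(n,uv,z):
    t,r=rays(n,uv); return t+r*((z-t[2])/r[:,2])[:,None]
def depthpts(n,uv,d):
    t,r=rays(n,uv); uv=np.array(uv,int).reshape(-1,2); return t+r*d[uv[:,1],uv[:,0]][:,None]
def cloud(n,d):
    v,u=np.mgrid[0:480,0:640]
    return depthpts(n,np.c_[u.ravel(),v.ravel()],d).reshape(480,640,3)
def proj(n,P):
    c,M,t,K,D=cam(n)
    q=(np.array(P,float).reshape(-1,3)-t)@M; q=q*[1,-1,-1]
    return cv2.projectPoints(q,np.zeros(3),np.zeros(3),K,D)[0].reshape(-1,2)
def st():
    s=arm.get_state(); q=s["eef_rot"]; m=R.from_quat([q[1],q[2],q[3],q[0]]).as_matrix()
    print("t",round(s["time"],2),"pos",np.round(s["position"],4),"x",np.round(m[:,0],3),"y",np.round(m[:,1],3),"z",np.round(m[:,2],3),"F",np.round(s["ft_force"],1),"op",round(s["opening"],4),"q",np.round(s["joint_pos"],2))
    return s,m
E
python3 - <<'E'
from h import *
shot("side","side0.png");shot("top","top0.png");st()
print(arm.pinch_z)
for n in("side","top"):print(optics.calibration(n))
E
```

```text
pics
t 0.1 pos [0.1378 0.5063 0.195 ] x [-0.965  0.263  0.   ] y [ 0.263  0.965 -0.001] z [-0.001 -0.001 -1.   ] F [-0.1 -0.2  0.3] op 0.0857 q [ 1.08  0.31  1.5  -0.    1.33 -0.22]
0.0187
{'fx': 460.64435901747237, 'fy': 460.64435901747237, 'cx': 323.4675173089713, 'cy': 242.00060667970402, 'distortion': array([-0.11030013,  0.        ,  0.        ,  0.        ,  0.        ]), 'xyz': array([ 0.52249973, -0.61208338,  0.88689963]), 'orientation': array([ 0.93830133,  0.34210252, -0.01462015, -0.04840189])}
{'fx': 601.0488291448531, 'fy': 601.0488291448531, 'cx': 334.77472642613026, 'cy': 229.83748492000421, 'distortion': array([0.05548442, 0.        , 0.        , 0.        , 0.        ]), 'xyz': array([0.25231766, 0.00869524, 1.54862236]), 'orientation': array([-0.67503556, -0.08037731,  0.08292608,  0.72869043])}
```

View pics/side0.png

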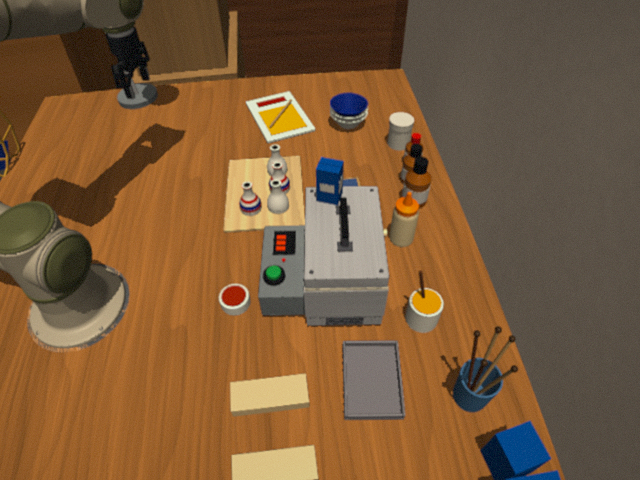

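View pics/top0.png

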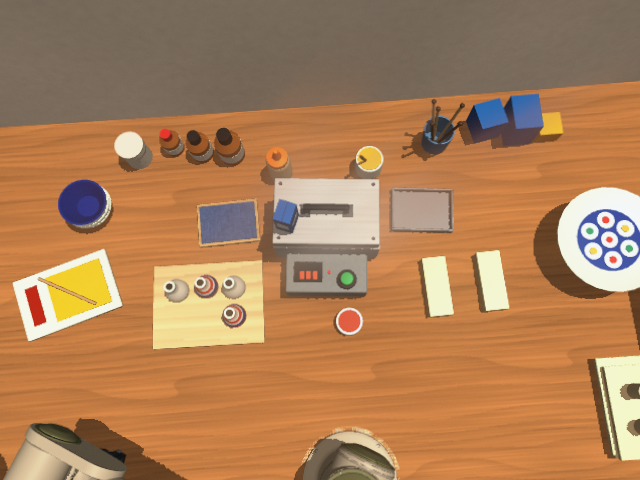

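The carton stands at the lid's +y end (top view 286,215). There are two painted vases (206,285 and 234,315), two white ones, the tray at (421,210), the bricks at (437,287) and (492,281), and the finished board at (228,222). Next I measure.

```bash
cat > m.py <<'E'
from h import *
z=np.load("pics/top0.npz");p,d=z["p"],z["d"]
C=cloud("top",d)
cv2.imwrite("pics/z0.png",cv2.resize(p[140:360,140:520,::-1],None,fx=2.1,fy=2.1,interpolation=cv2.INTER_CUBIC))
X,Y,Z=C[...,0],C[...,1],C[...,2]
def rect(name,m,k=3):
    m=cv2.morphologyEx(m.astype(np.uint8),cv2.MORPH_OPEN,np.ones((k,k)))
    n,l,s,c=cv2.connectedComponentsWithStats(m)
    for i in range(1,n):
        if s[i,4]<150: continue
        q=C[l==i]; r=cv2.minAreaRect((q[:,:2]*1000).astype(np.float32))
        print(name,"pix",c[i].round(),"ctr mm",np.round(r[0],1),"size",np.round(r[1],1),"ang",round(r[2],1),"z",np.round(np.median(q[:,2]),4),"n",s[i,4])
ok=(d>0)&(X>0.1)&(Y>-0.5)&(Y<0.6)
rect("lidtop",ok&(abs(Z-0.185)<0.006))
rect("console",ok&(abs(Z-0.088)<0.006)&(X>0.3)&(X<.7)&(abs(Y)<.25))
rect("brick",ok&(abs(Z-0.03)<0.006)&(Y<-0.1)&(X<.6))
rect("tray",ok&(abs(Z-0.005)<0.004)&(Y<-0.1)&(p.max(2)<190)&(p.max(2).astype(int)-p.min(2)<40))
rect("lowboards",ok&(abs(Z-0.011)<0.005)&(Y>0.0)&(X<.75))
rect("vasetop",ok&(Z>0.085)&(Z<0.105)&(Y>0.12)&(X<.6),1)
rect("high",ok&(Z>0.25)&(X>.4)&(Y>-.2)&(Y<.3),1)
E
python3 m.py
```

```text
lidtop pix [330. 211.] ctr mm [622.4   8.7] size [250.1 161.3] ang 85.0 z 0.1853 n 5609
console pix [324. 271.] ctr mm [492.9  20.7] size [198.9  99.6] ang 84.8 z 0.0884 n 2587
brick pix [492. 280.] ctr mm [ 449.9 -398.7] size [152.1  61.1] ang 1.9 z 0.0298 n 1155
brick pix [437. 285.] ctr mm [ 445.4 -258.6] size [152.  63.] ang 1.9 z 0.0298 n 1160
lowboards pix [223. 271.] ctr mm [525.4 281.1] size [90.6 42. ] ang 64.0 z 0.0104 n 240
lowboards pix [183. 316.] ctr mm [442.6 388.8] size [140.9 206.1] ang 72.7 z 0.0105 n 1514
lowboards pix [159. 280.] ctr mm [517.3 449.1] size [30.1 67.8] ang 85.2 z 0.0105 n 167
lowboards pix [250. 305.] ctr mm [430.4 228.4] size [84.4 62.1] ang 89.8 z 0.0101 n 352
lowboards pix [164. 303.] ctr mm [458.2 436.4] size [54.1 36.1] ang 89.5 z 0.0106 n 170
lowboards pix [108. 305.] ctr mm [465.  575.3] size [32.  54.6] ang 11.1 z 0.0118 n 174
lowboards pix [235. 332.] ctr mm [368.7 263.6] size [124.2  53.6] ang 89.3 z 0.01 n 527
high pix [284. 212.] ctr mm [602.6 100.8] size [40.9 49.2] ang 68.1 z 0.2766 n 464
```

```bash
python3 - <<'E'
from h import *
p=np.load("pics/side0.npz")["p"]
cv2.imwrite("pics/z1.png",cv2.resize(p[130:330,210:450,::-1],None,fx=3,fy=3,interpolation=cv2.INTER_CUBIC))
E
```

```text
(no output)
```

View pics/z0.png

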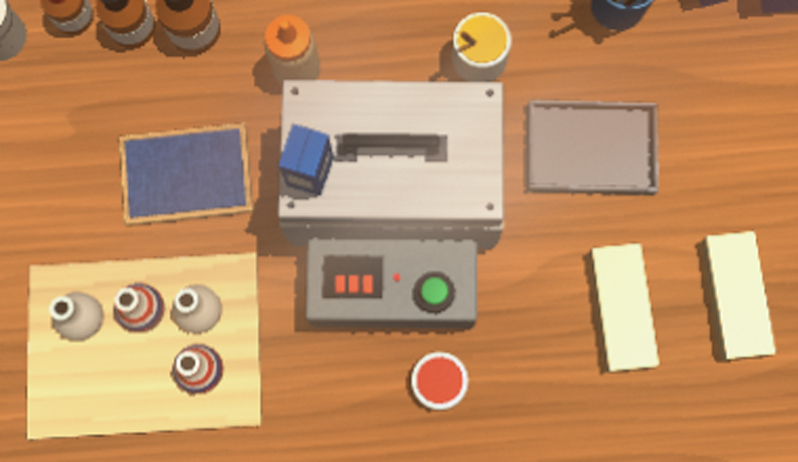

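View pics/z1.png

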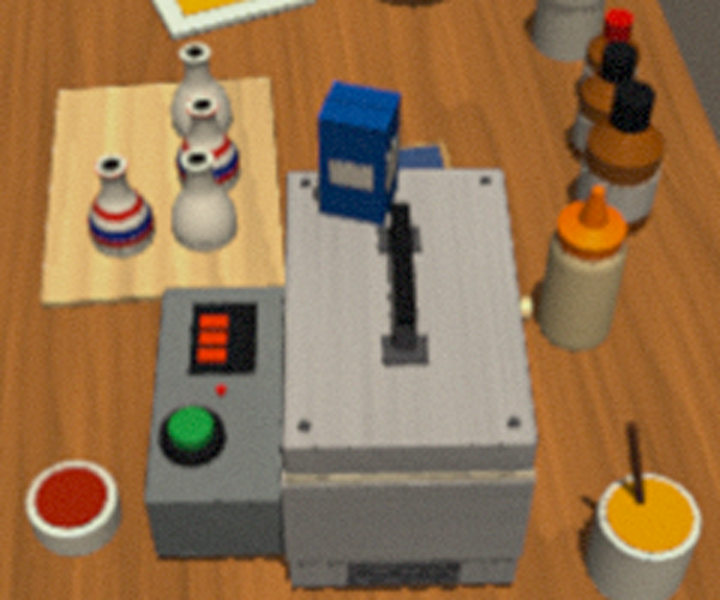

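```bash
cat > m2.py <<'E'
from h import *
z=np.load("pics/top0.npz");p,d=z["p"].astype(int),z["d"]
C=cloud("top",d);X,Y,Z=C[...,0],C[...,1],C[...,2]
r,g,b=p[...,0],p[...,1],p[...,2]
def comp(name,m,mn=20,zfix=None):
    n,l,s,c=cv2.connectedComponentsWithStats(m.astype(np.uint8))
    for i in range(1,n):
        if s[i,4]<mn: continue
        v,u=np.nonzero(l==i)
        q=C[l==i] if zfix is None else onplane("top",np.c_[u,v],zfix)
        R_=cv2.minAreaRect((q[:,:2]*1000).astype(np.float32))
        print(name,"pix",c[i].round(),"mean",(q.mean(0)*1000).round(1),"rect",np.round(R_[0],1),np.round(R_[1],1),round(R_[2],1),"n",s[i,4])
ok=d>0
comp("vasetop",ok&(Z>0.082)&(Z<0.11)&(Y>0.12)&(Y<.5)&(X<.6)&(X>.3))
foot=ok&(Z>0.018)&(Z<0.04)&(Y>0.12)&(Y<.5)&(X<.6)&(X>.3)
comp("foot",foot)
comp("trayin",ok&(X>.5)&(X<.75)&(Y<-.12)&(Y>-.36)&(Z>0.002)&(Z<.015),100)
comp("trayall",ok&(X>.5)&(X<.75)&(Y<-.12)&(Y>-.36)&(Z>0.004),100)
comp("fin",ok&(X>.5)&(X<.72)&(Y<.34)&(Y>.15)&(Z>0.006)&(Z<.02),100)
comp("finblue",(b>r+15)&(b<150)&(X>.5)&(X<.72)&(Y<.34)&(Y>.15)&(Z<.05),100)
comp("btn",(g>r+40)&(g>b+40)&(X<.6)&(X>.4)&(abs(Y)<.2))
comp("cartontop",ok&(Z>.265)&(Z<.29)&(X>.4)&(abs(Y)<.3))
comp("carton",ok&(Z>.195)&(Z<.29)&(X>.4)&(Y>.07)&(Y<.2))
comp("handle",ok&(Z>.21)&(Z<.232)&(X>.4)&(abs(Y)<.08))
comp("pot/bottle",ok&(Z>.02)&(X>.71)&(X<.85)&(abs(Y)<.2))
comp("dish",ok&(Z>.015)&(X<.44)&(X>.33)&(abs(Y)<.15))
E
python3 m2.py
```

```text
vasetop pix [200. 282.] mean [489.1 326.4  94.4] rect [489.8 327. ] [26.  30.5] 87.5 n 113
vasetop pix [228. 282.] mean [484.  258.2  95.1] rect [484.  258.3] [25.7 24.8] 24.3 n 98
vasetop pix [169. 287.] mean [484.3 401.6  95.2] rect [483.7 401.8] [27.4 25. ] 79.5 n 107
vasetop pix [229. 313.] mean [409.5 259.3  94.5] rect [409.6 259.1] [25.4 24.5] 88.6 n 104
foot pix [210. 290.] mean [478.7 315.6  33.1] rect [485.3 321.6] [45.9 58.9] 55.6 n 105
foot pix [237. 290.] mean [473.  247.6  32. ] rect [478.2 252.3] [40.8 57.7] 49.8 n 89
foot pix [182. 293.] mean [475.7 386.9  31.9] rect [479.7 394.6] [42.9 56.6] 56.8 n 105
foot pix [239. 319.] mean [398.6 244.7  32.9] rect [401.9 249.3] [34.4 56.2] 53.1 n 79
trayin pix [422. 209.] mean [ 655.3 -246.1    6.5] rect [ 667.  -246.8] [154.3 136.1] 84.4 n 1839
trayin pix [388. 209.] mean [ 660.7 -156.1    5.6] rect [ 665.7 -155.4] [ 28.6 132.1] 78.3 n 117
trayall pix [422. 210.] mean [ 651.6 -244.3   10.6] rect [ 654.6 -246.4] [175.5 142.9] 86.9 n 2023
trayall pix [433. 260.] mean [ 510.9 -254.6   28.5] rect [ 514.3 -256. ] [31.  62.2] 5.2 n 21
[... 305 characters left out ...]
-28.8 109.8] rect [470.  -28.7] [26.6 29.4] 84.9 n 125
cartontop pix [284. 211.] mean [601.7 100.1 276.8] rect [602.6 100.8] [40.9 49.2] 68.1 n 419
carton pix [285. 215.] mean [597.   99.2 261.9] rect [602.3 100.6] [41.2 49.4] 69.0 n 621
handle pix [325. 206.] mean [621.4  10.4 222.1] rect [622.5   8.9] [103.6  16.1] 84.7 n 298
pot/bottle pix [278. 163.] mean [776.1 119.9 105.3] rect [762.9 124.6] [ 58.8 102.4] 81.8 n 660
pot/bottle pix [368. 161.] mean [ 777.1 -111.    67.2] rect [ 782.6 -112.1] [70.3 71.7] 85.8 n 708
dish pix [354. 293.] mean [437.8 -46.1  61.7] rect [439.4 -43.8] [60.7  5.4] 84.1 n 108
dish pix [349. 321.] mean [373.5 -27.4  30.7] rect [373.6 -27.8] [68.4 66.2] 20.2 n 597
```

```bash
cat > m3.py <<'E'
from h import *
def quad(name,pz,zz):
    uv=np.array(pz)/2.1+[140,140]; P=onplane("top",uv,zz)*1000
    r=cv2.minAreaRect(P[:,:2].astype(np.float32)); print(name,np.round(P[:,:2],0).tolist(),np.round(P[:,:2].mean(0),1),r)
quad("tray",[(527,101),(657,104),(657,193),(527,190)],.022)
quad("fin",[(120,138),(244,124),(251,210),(127,222)],.012)
z=np.load("pics/side0.npz");C=cloud("side",z["d"]);X,Y,Z=C[...,0],C[...,1],C[...,2]
m=(Z>.012)&(Z<.03)&(Y<-.14)&(Y>-.35)&(X>.55)&(X<.75)
q=C[m]; print(m.sum(),cv2.minAreaRect((q[:,:2]*1000).astype(np.float32)))
p=z["p"].astype(int)
m=(p.max(2)-p.min(2)<35)&(abs(Z)<.03)&(Y<-.14)&(Y>-.35)&(X>.55)&(X<.75)
q=C[m]; print(m.sum(),cv2.minAreaRect((q[:,:2]*1000).astype(np.float32)))
m=(Z>.19)&(Z<.3)&(Y>.05)&(Y<.2)&(X>.5)&(X<.7)
q=C[m]; print("carton",cv2.minAreaRect((q[:,:2]*1000).astype(np.float32)),q[:,2].max())
m=(Z>.083)&(Z<.11)&(Y>.15)&(Y<.5)&(X>.3)&(X<.6)
n,l,s,c=cv2.connectedComponentsWithStats(m.astype(np.uint8))
for i in range(1,n):
    if s[i,4]>20:print("lip",cv2.minAreaRect((C[l==i][:,:2]*1000).astype(np.float32)))
E
python3 m3.py
```

```text
tray [[713.0, -168.0], [697.0, -330.0], [583.0, -316.0], [599.0, -157.0]] [ 647.9 -242.6] ((647.7509155273438, -242.93707275390625), (163.21656799316406, 115.36043548583984), 84.11453247070312)
fin [[707.0, 347.0], [714.0, 191.0], [602.0, 188.0], [599.0, 341.0]] [655.5 266.9] ((655.4283447265625, 267.5304870605469), (112.04167175292969, 156.52745056152344), 1.8158965110778809)
916 ((652.7560424804688, -245.93023681640625), (160.70236206054688, 115.89867401123047), 84.29933166503906)
4506 ((652.3118286132812, -241.12391662597656), (170.8212890625, 114.23322296142578), 83.90335083007812)
carton ((612.9160766601562, 87.59646606445312), (71.6749496459961, 93.92520904541016), 82.48560333251953) 0.28136742927796576
lip ((484.8039855957031, 401.0498046875), (27.13230323791504, 27.79913902282715), 49.64624786376953)
lip ((489.5665283203125, 325.27764892578125), (26.13748550415039, 28.486692428588867), 24.268529891967773)
lip ((483.28936767578125, 255.4254608154297), (24.13271141052246, 26.337854385375977), 19.881031036376953)
lip ((409.84942626953125, 256.198974609375), (25.37112808227539, 27.690860748291016), 1.3216142654418945)
```

```bash
cat > g.py <<'E'
import sys
from h import *
# args: x y z(mm TCP) yang_deg(of tool x)  ; multiple targets each relative to the present pose
s,m=st()
a=[float(v) for v in sys.argv[1:]]
for i in range(0,len(a),4):
    P=np.array(a[i:i+3])/1000; an=np.radians(a[i+3])
    T=np.array([[np.cos(an),np.sin(an),0],[np.sin(an),-np.cos(an),0],[0,0,-1]])
    print("inc",np.round(m.T@(P-s["position"])*1000,1),"w",np.round(R.from_matrix(m.T@T).as_rotvec(),4))
E
python3 g.py 300 350 330 158 602.5 100.7 310 158
```

```text
t 0.1 pos [0.1378 0.5063 0.195 ] x [-0.965  0.263  0.   ] y [ 0.263  0.965 -0.001] z [-0.001 -0.001 -1.   ] F [-0.1 -0.2  0.3] op 0.0857 q [ 1.08  0.31  1.5  -0.    1.33 -0.22]
inc [-197.5 -108.4 -134.9] w [-0.0012 -0.0002  0.1182]
inc [-554.9 -269.5 -114.9] w [-0.0012 -0.0002  0.1182]
```

Request:
move_arm --increments '[{"x":-30,"y":-15,"z":-30},{"x":-70,"y":-40,"z":-60,"wz":0.03},{"x":-115,"y":-62,"z":-95,"wz":0.06},{"x":-160,"y":-85,"z":-120,"wz":0.09},{"x":-200,"y":-108,"z":-135,"wz":0.118},{"x":-245,"y":-128,"z":-135,"wz":0.118},{"x":-290,"y":-148,"z":-135,"wz":0.118},{"x":-335,"y":-168,"z":-130,"wz":0.118}]' --fingers 1 --grip_force 30

```text
invalid input at $.increments[0]: expected keys x, y, z, wx, wy, wz
```

```bash
python3 g.py 602.5 100.7 310 158 602.5 100.7 231 158
```

```text
t 0.1 pos [0.1378 0.5063 0.195 ] x [-0.965  0.263  0.   ] y [ 0.263  0.965 -0.001] z [-0.001 -0.001 -1.   ] F [-0.1 -0.2  0.3] op 0.0857 q [ 1.08  0.31  1.5  -0.    1.33 -0.22]
inc [-554.9 -269.5 -114.9] w [-0.0012 -0.0002  0.1182]
inc [-554.9 -269.4  -35.9] w [-0.0012 -0.0002  0.1182]
```

Request:
move_arm --increments '[{"x":-40,"y":-20,"z":-40,"wx":0,"wy":0,"wz":0},{"x":-80,"y":-40,"z":-80,"wx":0,"wy":0,"wz":0.04},{"x":-120,"y":-62,"z":-115,"wx":0,"wy":0,"wz":0.08},{"x":-160,"y":-82,"z":-130,"wx":0,"wy":0,"wz":0.118},{"x":-200,"y":-102,"z":-130,"wx":0,"wy":0,"wz":0.118},{"x":-245,"y":-124,"z":-130,"wx":0,"wy":0,"wz":0.118},{"x":-290,"y":-146,"z":-130,"wx":0,"wy":0,"wz":0.118},{"x":-335,"y":-168,"z":-130,"wx":0,"wy":0,"wz":0.118}]' --fingers 1 --grip_force 30

```text
time: 0.9
position: [0.4055, 0.2659, 0.3254]
eef_rot: [-0.0, 0.191, 0.982, 0.0]
ft_force: [0.8, 0.7, -0.1]
opening: 0.0851
```

```bash
python3 g.py 602.5 100.7 310 158 602.5 100.7 231 158
```

```text
t 0.9 pos [0.4055 0.2659 0.3254] x [-0.927  0.375  0.   ] y [ 0.375  0.927 -0.   ] z [-0.  0. -1.] F [ 0.8  0.7 -0.1] op 0.0851 q [ 0.34  0.16  1.35  0.    1.62 -0.85]
inc [-244.5  -79.4   15.4] w [-0.     -0.0002  0.0001]
inc [-244.6  -79.4   94.4] w [-0.     -0.0002  0.0001]
```

Request:
move_arm --increments '[{"x":-46,"y":-15,"z":0,"wx":0,"wy":0,"wz":0},{"x":-92,"y":-30,"z":0,"wx":0,"wy":0,"wz":0},{"x":-138,"y":-45,"z":0,"wx":0,"wy":0,"wz":0},{"x":-184,"y":-60,"z":5,"wx":0,"wy":0,"wz":0},{"x":-230,"y":-75,"z":10,"wx":0,"wy":0,"wz":0},{"x":-230,"y":-75,"z":15,"wx":0,"wy":0,"wz":0},{"x":-230,"y":-75,"z":15,"wx":0,"wy":0,"wz":0},{"x":-230,"y":-75,"z":15,"wx":0,"wy":0,"wz":0}]'

```text
time: 1.7
position: [0.589, 0.1126, 0.3108]
eef_rot: [0.0, 0.19, 0.982, 0.0]
ft_force: [0.3, 0.0, -0.4]
opening: 0.0853
```

```bash
python3 g.py 602.5 100.7 310 158 602.5 100.7 231 158; python3 - <<'E'
from h import *
p,d=shot("side","s1.png")
cv2.imwrite("pics/s1z.png",cv2.resize(p[80:330,210:450,::-1],None,fx=2.4,fy=2.4))
E
```

```text
t 1.7 pos [0.589  0.1126 0.3108] x [-0.928  0.374 -0.   ] y [0.374 0.928 0.   ] z [ 0.  0. -1.] F [ 0.3  0.  -0.4] op 0.0853 q [-0.01  0.44  1.02  0.    1.68 -1.19]
inc [-16.9  -6.    0.8] w [0.0002 0.0001 0.001 ]
inc [-16.9  -6.   79.8] w [0.0002 0.0001 0.001 ]
```

View pics/s1z.png

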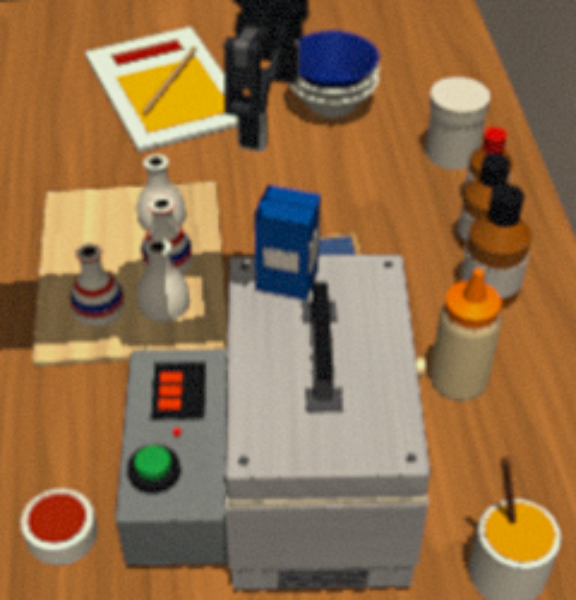

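```bash
python3 - <<'E'
from h import *
print(proj("side",[[.138,.507,.195],[.589,.1126,.311],[.6025,.1007,.277]]), proj("top",[[.138,.507,.195],[.589,.1126,.311],[.6025,.1007,.277]]))
p,d=shot("top","t1.png")
shot("side","s2.png")
st()
E
```

```text
[[143.61838988 104.52881759]
 [321.63105329 147.93843251]
 [328.99907975 164.51050471]] [[106.39048375 447.5672685 ]
 [277.15374193 213.36253394]
 [283.78120705 210.99020737]]
t 1.85 pos [0.589  0.1128 0.3114] x [-0.928  0.373 -0.001] y [0.373 0.928 0.   ] z [ 0.001  0.    -1.   ] F [-0.2 -0.1  0.6] op 0.0854 q [-0.01  0.44  1.02  0.    1.68 -1.19]
```

View pics/t1.png

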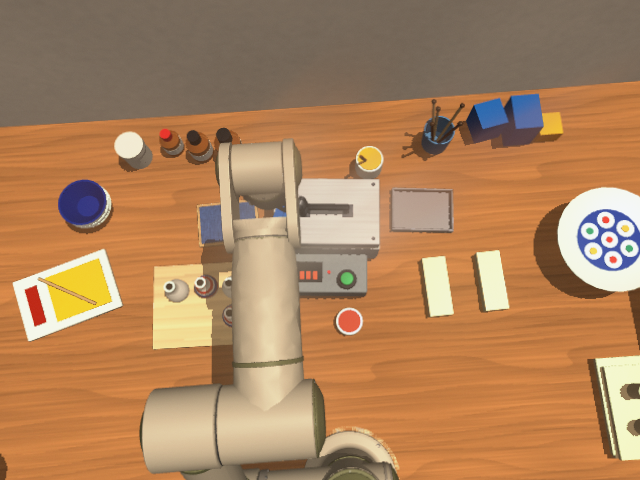

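View pics/s2.png

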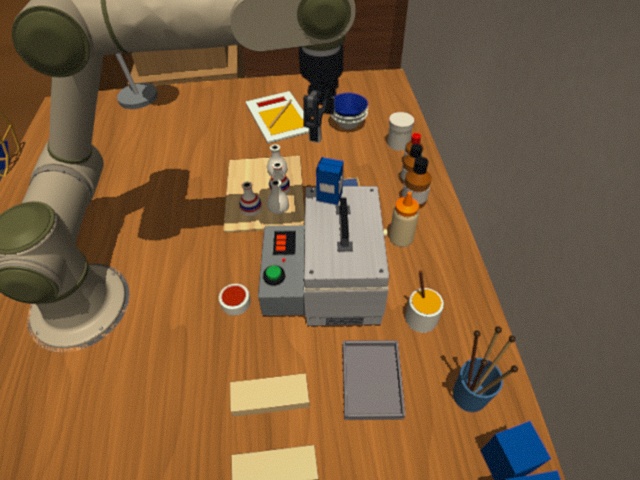

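```bash
python3 - <<'E'
from h import *
c=np.array([.589,.1128,.3114]);y=np.array([.373,.928,0])
for dz in (0,.013): print(proj("side",[c+y*.0425+[0,0,dz],c-y*.0425+[0,0,dz]]))
z=np.load("pics/s2.npz");C=cloud("side",z["d"])
for v in (100,110,120,125,130,135,138): print(v,C[v,315],C[v,320])
m=(C[...,2]>.3)&(C[...,0]>.5)&(C[...,1]>0)&(C[...,1]<.3)&(C[...,2]<.36)
print(m.sum(),C[m].min(0),C[m].max(0))
p=z["p"];cv2.imwrite("pics/s2z.png",cv2.resize(p[20:220,230:430,::-1],None,fx=3,fy=3))
E
```

```text
[[327.4486478  135.15582237]
 [315.42837899 161.07713606]]
[[327.45247827 129.9358551 ]
 [315.30169542 155.79529895]]
100 [0.57290857 0.04725493 0.46348483] [0.58385228 0.07746302 0.4434701 ]
110 [0.57235731 0.04481038 0.44575811] [0.58329368 0.07370444 0.42570535]
120 [0.57184564 0.04304917 0.42701022] [0.58228584 0.06492893 0.41097231]
125 [0.57147407 0.04069243 0.418465  ] [0.58184536 0.0612739  0.40300057]
130 [0.57269431 0.05967353 0.39415453] [0.58205998 0.06507904 0.38946973]
135 [0.57248221 0.05961899 0.3833061 ] [0.58193912 0.06510534 0.37845161]
138 [0.57241859 0.06047155 0.37602682] [0.58166906 0.06288144 0.37344432]
1763 [1.25254579 0.04488548 0.30001203] [1.26368314 0.29989566 0.35997615]
```

View pics/s2z.png

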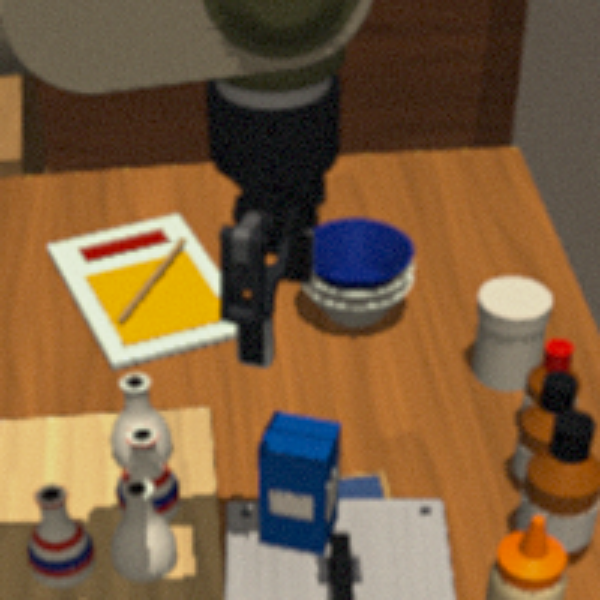

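```bash
python3 - <<'E'
from h import *
for f in ("side0","s1","s2"):
    z=np.load(f"pics/{f}.npz");C=cloud("side",z["d"])
    c=np.array([.138,.507,.195]) if f=="side0" else np.array([.589,.1128,.311])
    m=(abs(C[...,0]-c[0])<.06)&(abs(C[...,1]-c[1])<.1)&(C[...,2]>c[2]-.03)&(C[...,2]<c[2]+.1)
    if f=="side0":
        pass
    q=C[m]; i=np.argsort(q[:,2])[:400:25]; print(f,m.sum()); print(q[i].round(3))
    v,u=np.nonzero(m); print(u.min(),u.max(),v.min(),v.max())
p=np.load("pics/side0.npz")["p"];cv2.imwrite("pics/s0z.png",cv2.resize(p[0:130,70:230,::-1],None,fx=4,fy=4))
E
```

```text
side0 273
[[0.15  0.552 0.243]
 [0.142 0.55  0.251]
 [0.12  0.457 0.256]
 [0.138 0.552 0.259]
 [0.162 0.55  0.264]
 [0.142 0.546 0.269]
 [0.126 0.451 0.273]
 [0.137 0.453 0.276]
 [0.142 0.552 0.281]
 [0.15  0.545 0.286]
 [0.132 0.439 0.292]]
118 149 60 98
s1 353
[[0.623 0.101 0.281]
 [0.604 0.153 0.364]
 [0.565 0.065 0.369]
 [0.572 0.06  0.372]
 [0.567 0.061 0.374]
 [0.604 0.152 0.376]
 [0.613 0.149 0.38 ]
 [0.604 0.153 0.383]
 [0.58  0.064 0.386]
 [0.564 0.064 0.389]
 [0.611 0.149 0.392]
 [0.61  0.152 0.394]
 [0.613 0.148 0.399]
 [0.619 0.152 0.407]
 [0.563 0.047 0.411]]
304 339 88 162
s2 348
[[0.607 0.085 0.281]
 [0.606 0.151 0.366]
 [0.604 0.152 0.369]
 [0.606 0.152 0.372]
 [0.574 0.059 0.375]
 [0.606 0.154 0.377]
 [0.608 0.152 0.381]
 [0.576 0.062 0.383]
 [0.561 0.071 0.387]
 [0.567 0.061 0.389]
 [0.582 0.065 0.392]
 [0.58  0.064 0.395]
 [0.616 0.155 0.399]
 [0.584 0.061 0.407]]
303 336 92 168
```

View pics/s0z.png

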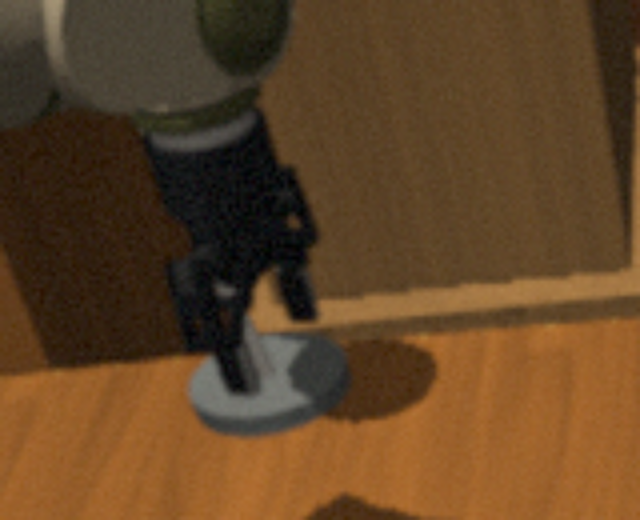

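Request:
move_arm --increments '[{"x":-10,"y":-3,"z":0,"wx":0,"wy":0,"wz":0},{"x":-16,"y":-6,"z":0,"wx":0,"wy":0,"wz":0},{"x":-16,"y":-6,"z":0,"wx":0,"wy":0,"wz":0},{"x":-16,"y":-6,"z":0,"wx":0,"wy":0,"wz":0},{"x":-16,"y":-6,"z":0,"wx":0,"wy":0,"wz":0},{"x":-16,"y":-6,"z":0,"wx":0,"wy":0,"wz":0},{"x":-16,"y":-6,"z":0,"wx":0,"wy":0,"wz":0},{"x":-16,"y":-6,"z":0,"wx":0,"wy":0,"wz":0}]' --fingers -1

```text
time: 2.65
position: [0.6021, 0.1004, 0.3105]
eef_rot: [0.0, 0.191, 0.982, 0.0]
ft_force: [-0.1, 0.5, -0.1]
opening: 0.0002
```

```bash
python3 - <<'E'
from h import *
s,m=st(); c=s["position"]
shot("side","s3.png")
z=np.load("pics/s3.npz");C=cloud("side",z["d"])
m=(abs(C[...,0]-c[0])<.06)&(abs(C[...,1]-c[1])<.1)&(C[...,2]>c[2]-.02)&(C[...,2]<c[2]+.1)
q=C[m]; i=np.argsort(q[:,2])[:400:20]; print(m.sum()); print(q[i].round(3))
p=z["p"];cv2.imwrite("pics/s3z.png",cv2.resize(p[20:220,230:430,::-1],None,fx=3,fy=3))
print(proj("side",[c]))
E
```

```text
t 2.65 pos [0.6021 0.1004 0.3105] x [-0.927  0.374 -0.   ] y [0.374 0.927 0.   ] z [ 0.  0. -1.] F [-0.1  0.5 -0.1] op 0.0002 q [-0.03  0.47  0.98  0.    1.69 -1.21]
289
[[0.607 0.094 0.348]
 [0.591 0.101 0.355]
 [0.591 0.099 0.36 ]
 [0.613 0.095 0.363]
 [0.591 0.099 0.366]
 [0.613 0.096 0.369]
 [0.601 0.088 0.373]
 [0.594 0.091 0.376]
 [0.611 0.092 0.379]
 [0.616 0.103 0.384]
 [0.612 0.091 0.395]
 [0.595 0.07  0.398]
 [0.606 0.071 0.401]
 [0.583 0.07  0.403]
 [0.604 0.069 0.408]]
[[328.86962155 151.53824768]]
```

View pics/s3z.png

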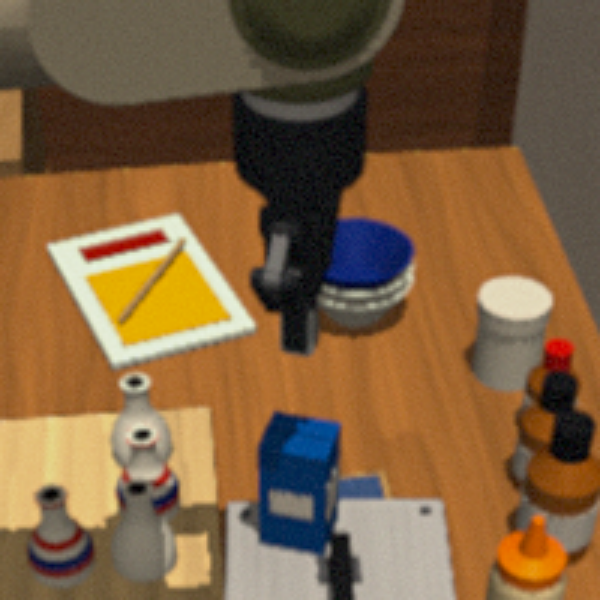

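Request:
move_arm --increments '[{"x":0,"y":0,"z":0,"wx":0,"wy":0,"wz":0},{"x":0,"y":0,"z":0,"wx":0,"wy":0,"wz":0},{"x":0,"y":0,"z":0,"wx":0,"wy":0,"wz":0},{"x":0,"y":0,"z":0,"wx":0,"wy":0,"wz":0},{"x":0,"y":0,"z":20,"wx":0,"wy":0,"wz":0},{"x":0,"y":0,"z":50,"wx":0,"wy":0,"wz":0},{"x":0,"y":0,"z":80,"wx":0,"wy":0,"wz":0},{"x":0,"y":0,"z":90,"wx":0,"wy":0,"wz":0}]' --fingers 1

```text
time: 3.5
position: [0.601, 0.1004, 0.2175]
eef_rot: [-0.002, 0.191, 0.982, -0.0]
ft_force: [0.2, -0.4, -0.2]
opening: 0.0852
```

```bash
python3 - <<'E'
from h import *
s,m=st(); c=s["position"]
shot("side","s4.png")
z=np.load("pics/s4.npz");C=cloud("side",z["d"])
p=z["p"];cv2.imwrite("pics/s4z.png",cv2.resize(p[60:220,250:410,::-1],None,fx=4,fy=4,interpolation=cv2.INTER_CUBIC))
E
```

```text
t 3.5 pos [0.601  0.1004 0.2175] x [-0.927  0.374  0.005] y [ 0.374  0.927 -0.002] z [-0.005  0.    -1.   ] F [ 0.2 -0.4 -0.2] op 0.0852 q [-0.03  0.49  1.18  0.    1.47 -1.21]
```

View pics/s4z.png

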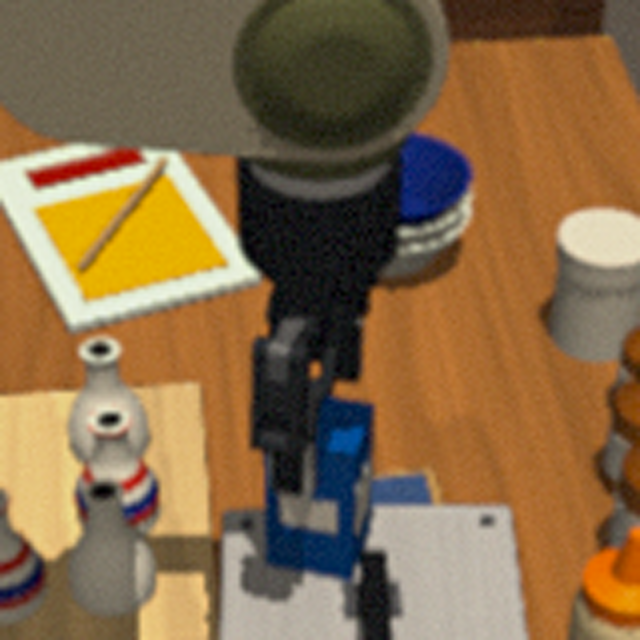

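```bash
python3 - <<'E'
from h import *
z=np.load("pics/s4.npz");C=cloud("side",z["d"]);p=z["p"].astype(int)
for v in range(150,190,3): print(v,[ (C[v,u].round(3).tolist(), p[v,u].tolist()) for u in (322,325)])
E
```

```text
150 [([0.583, 0.036, 0.367], [34, 37, 34]), ([0.588, 0.033, 0.369], [24, 23, 26])]
153 [([0.582, 0.034, 0.362], [39, 32, 33]), ([0.588, 0.033, 0.363], [20, 29, 29])]
156 [([0.582, 0.033, 0.356], [23, 26, 24]), ([0.588, 0.032, 0.356], [21, 26, 25])]
159 [([0.582, 0.032, 0.35], [29, 27, 25]), ([0.587, 0.03, 0.351], [24, 17, 14])]
162 [([0.582, 0.031, 0.344], [31, 33, 29]), ([0.587, 0.032, 0.342], [16, 18, 23])]
165 [([0.584, 0.05, 0.32], [16, 20, 19]), ([0.587, 0.031, 0.336], [28, 27, 27])]
168 [([0.582, 0.038, 0.324], [24, 32, 28]), ([0.587, 0.03, 0.33], [19, 18, 18])]
171 [([0.582, 0.031, 0.322], [28, 27, 28]), ([0.587, 0.031, 0.321], [25, 28, 30])]
174 [([0.582, 0.03, 0.316], [15, 13, 12]), ([0.587, 0.031, 0.315], [34, 35, 31])]
177 [([0.583, 0.047, 0.293], [20, 18, 23]), ([0.589, 0.049, 0.291], [41, 43, 39])]
180 [([0.583, 0.05, 0.282], [21, 13, 23]), ([0.589, 0.049, 0.283], [48, 48, 42])]
183 [([0.583, 0.049, 0.276], [67, 61, 54]), ([0.589, 0.05, 0.274], [70, 68, 63])]
186 [([0.586, 0.084, 0.235], [117, 110, 99]), ([0.592, 0.082, 0.236], [107, 102, 89])]
189 [([0.586, 0.083, 0.227], [135, 125, 111]), ([0.592, 0.082, 0.228], [108, 102, 91])]
```

Request:
move_arm --increments '[{"x":0,"y":0,"z":10,"wx":0,"wy":0,"wz":0},{"x":0,"y":0,"z":18,"wx":0,"wy":0,"wz":0},{"x":0,"y":0,"z":25,"wx":0,"wy":0,"wz":0},{"x":0,"y":0,"z":25,"wx":0,"wy":0,"wz":0},{"x":0,"y":0,"z":25,"wx":0,"wy":0,"wz":0},{"x":0,"y":0,"z":25,"wx":0,"wy":0,"wz":0},{"x":0,"y":0,"z":25,"wx":0,"wy":0,"wz":0},{"x":0,"y":0,"z":25,"wx":0,"wy":0,"wz":0}]'

```text
time: 4.35
position: [0.6022, 0.1004, 0.1957]
eef_rot: [0.0, 0.191, 0.982, 0.0]
ft_force: [0.4, -0.1, 0.6]
opening: 0.0855
```

Request:
move_arm --increments '[{"x":0,"y":0,"z":0,"wx":0,"wy":0,"wz":0},{"x":0,"y":0,"z":0,"wx":0,"wy":0,"wz":0},{"x":0,"y":0,"z":0,"wx":0,"wy":0,"wz":0},{"x":0,"y":0,"z":0,"wx":0,"wy":0,"wz":0},{"x":0,"y":0,"z":0,"wx":0,"wy":0,"wz":0},{"x":0,"y":0,"z":0,"wx":0,"wy":0,"wz":0},{"x":0,"y":0,"z":0,"wx":0,"wy":0,"wz":0},{"x":0,"y":0,"z":0,"wx":0,"wy":0,"wz":0}]' --fingers -1 --grip_force 30

```text
time: 5.15
position: [0.6022, 0.1004, 0.1955]
eef_rot: [0.0, 0.191, 0.982, -0.0]
ft_force: [-0.1, -0.4, 0.6]
opening: 0.0398
```

```bash
python3 - <<'E'
from h import *
s,m=st(); c=s["position"]
p,d=shot("side","s5.png")
cv2.imwrite("pics/s5z.png",cv2.resize(p[60:220,250:410,::-1],None,fx=4,fy=4,interpolation=cv2.INTER_CUBIC))
E
```

```text
t 5.15 pos [0.6022 0.1004 0.1955] x [-0.927  0.374 -0.   ] y [0.374 0.927 0.   ] z [ 0. -0. -1.] F [-0.1 -0.4  0.6] op 0.0398 q [-0.03  0.5   1.22 -0.    1.42 -1.21]
```

View pics/s5z.png

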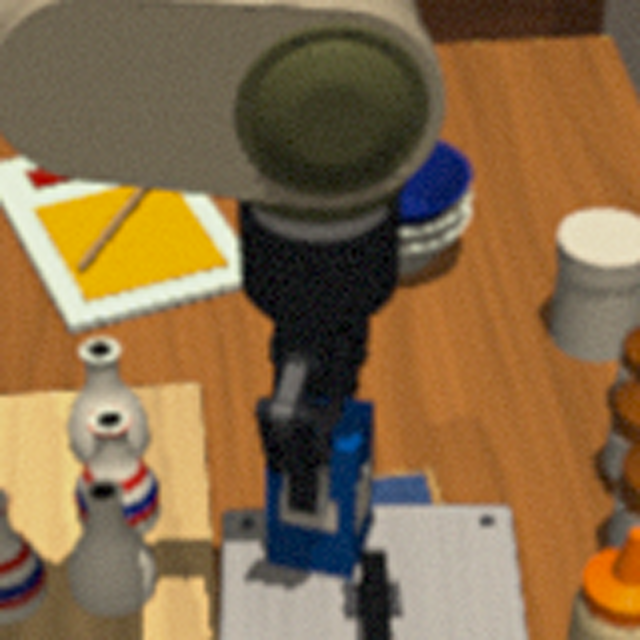

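```bash
python3 g.py 602 100 275 158  650 -244 275 174.2
```

```text
t 5.2 pos [0.6022 0.1003 0.1955] x [-0.927  0.374 -0.   ] y [ 0.374  0.927 -0.   ] z [ 0. -0. -1.] F [-0.4 -0.4  0.4] op 0.0395 q [-0.03  0.5   1.22 -0.    1.42 -1.21]
inc [  0.   -0.4 -79.5] w [-0.      0.0001  0.0002]
inc [-173.3 -301.4  -79.5] w [-0.000e+00  1.000e-04 -2.826e-01]
```

Request:
move_arm --increments '[{"x":0,"y":0,"z":-15,"wx":0,"wy":0,"wz":0},{"x":0,"y":0,"z":-45,"wx":0,"wy":0,"wz":0},{"x":0,"y":0,"z":-80,"wx":0,"wy":0,"wz":0},{"x":-15,"y":-26,"z":-80,"wx":0,"wy":0,"wz":-0.04},{"x":-35,"y":-61,"z":-80,"wx":0,"wy":0,"wz":-0.08},{"x":-58,"y":-100,"z":-80,"wx":0,"wy":0,"wz":-0.13},{"x":-80,"y":-139,"z":-80,"wx":0,"wy":0,"wz":-0.18},{"x":-102,"y":-178,"z":-80,"wx":0,"wy":0,"wz":-0.23}]'

```text
time: 6.0
position: [0.63, -0.1045, 0.2751]
eef_rot: [-0.0, 0.076, 0.997, 0.0]
ft_force: [1.5, 0.8, -1.3]
opening: 0.0401
```

```bash
python3 g.py 650 -244 275 174.2
```

```text
t 6.0 pos [ 0.63   -0.1045  0.2751] x [-0.989  0.151  0.001] y [0.151 0.989 0.   ] z [-0.001  0.    -1.   ] F [ 1.5  0.8 -1.3] op 0.0401 q [-0.35  0.55  0.95  0.    1.65 -1.77]
inc [-4.080e+01 -1.348e+02  1.000e-01] w [ 0.0003 -0.0006 -0.0504]
```

Request:
move_arm --increments '[{"x":-14,"y":-40,"z":0,"wx":0,"wy":0,"wz":-0.03},{"x":-28,"y":-80,"z":0,"wx":0,"wy":0,"wz":-0.05},{"x":-38,"y":-115,"z":0,"wx":0,"wy":0,"wz":-0.05},{"x":-38,"y":-120,"z":0,"wx":0,"wy":0,"wz":-0.05},{"x":-38,"y":-120,"z":20,"wx":0,"wy":0,"wz":-0.05},{"x":-38,"y":-120,"z":60,"wx":0,"wy":0,"wz":-0.05},{"x":-38,"y":-120,"z":100,"wx":0,"wy":0,"wz":-0.05},{"x":-38,"y":-120,"z":130,"wx":0,"wy":0,"wz":-0.05}]'

```text
time: 6.8
position: [0.6484, -0.2261, 0.1426]
eef_rot: [-0.001, 0.052, 0.999, 0.001]
ft_force: [-0.9, 0.0, -0.8]
opening: 0.0395
```

Request:
move_arm --increments '[{"x":0,"y":0,"z":0,"wx":0,"wy":0,"wz":0},{"x":0,"y":0,"z":0,"wx":0,"wy":0,"wz":0},{"x":0,"y":0,"z":0,"wx":0,"wy":0,"wz":0},{"x":0,"y":0,"z":0,"wx":0,"wy":0,"wz":0},{"x":0,"y":0,"z":0,"wx":0,"wy":0,"wz":0},{"x":0,"y":0,"z":0,"wx":0,"wy":0,"wz":0},{"x":0,"y":0,"z":0,"wx":0,"wy":0,"wz":0},{"x":0,"y":0,"z":0,"wx":0,"wy":0,"wz":0}]'

```text
time: 7.6
position: [0.6493, -0.2273, 0.1455]
eef_rot: [0.0, 0.052, 0.999, -0.0]
ft_force: [-0.5, 0.7, -1.2]
opening: 0.0398
```

```bash
python3 g.py 650 -244 16.5 174.2; python3 - <<'E'
from h import *
p,d=shot("side","s6.png")
cv2.imwrite("pics/s6z.png",cv2.resize(p[200:460,280:520,::-1],None,fx=2.3,fy=2.3,interpolation=cv2.INTER_CUBIC))
E
```

```text
t 7.6 pos [ 0.6493 -0.2273  0.1455] x [-0.995  0.104 -0.   ] y [ 0.104  0.995 -0.   ] z [ 0. -0. -1.] F [-0.5  0.7 -1.2] op 0.0398 q [-0.51  0.72  0.99 -0.    1.43 -1.97]
inc [ -2.5 -16.5 129. ] w [-0.      0.     -0.0026]
```

View pics/s6z.png

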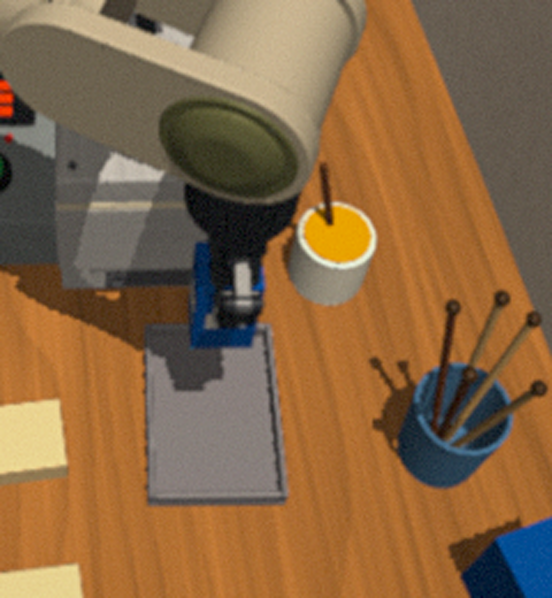

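```bash
python3 - <<'E'
from h import *
z=np.load("pics/s6.npz");C=cloud("side",z["d"])
m=(C[...,2]>.235)&(C[...,0]>.35)&(C[...,0]<.75)
q=C[m]
for a in np.arange(.35,.75,.05):
    w=q[(q[:,0]>a)&(q[:,0]<a+.05)]
    if len(w): print(round(a,2),len(w),w.min(0).round(3),w.max(0).round(3))
p,d=shot("top","t6.png")
E
```

```text
0.35 5997 [ 0.35  -0.149  0.464] [0.4   0.12  0.594]
0.4 5676 [ 0.4   -0.178  0.447] [0.45  0.105 0.593]
0.45 3669 [ 0.45  -0.203  0.433] [ 0.5   -0.08   0.544]
0.5 5447 [ 0.5   -0.612  0.408] [ 0.55  -0.102  0.887]
0.55 4301 [ 0.55  -0.279  0.396] [ 0.6   -0.115  0.506]
0.6 6463 [ 0.6   -0.299  0.235] [ 0.65  -0.133  0.495]
0.65 3106 [ 0.65  -0.301  0.236] [ 0.7   -0.161  0.489]
0.7 237 [ 0.7   -0.223  0.419] [ 0.717 -0.189  0.477]
```

View pics/t6.png

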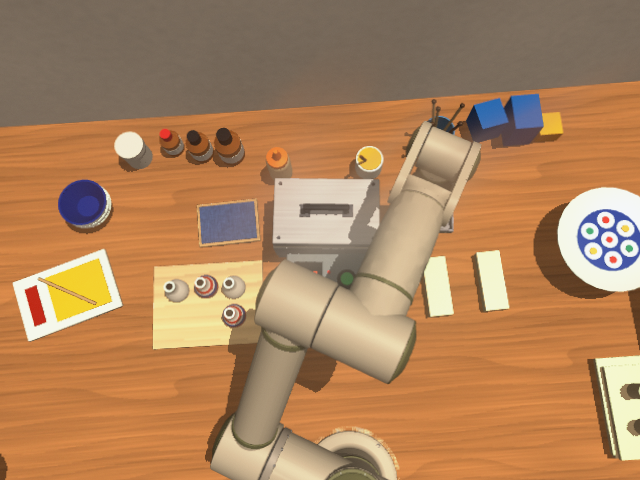

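Request:
move_arm --increments '[{"x":-3,"y":-16,"z":0,"wx":0,"wy":0,"wz":0},{"x":-3,"y":-17,"z":30,"wx":0,"wy":0,"wz":0},{"x":-3,"y":-17,"z":60,"wx":0,"wy":0,"wz":0},{"x":-3,"y":-17,"z":90,"wx":0,"wy":0,"wz":0},{"x":-3,"y":-17,"z":105,"wx":0,"wy":0,"wz":0},{"x":-3,"y":-17,"z":115,"wx":0,"wy":0,"wz":0},{"x":-3,"y":-17,"z":120,"wx":0,"wy":0,"wz":0},{"x":-3,"y":-17,"z":123,"wx":0,"wy":0,"wz":0}]'

```text
time: 8.5
position: [0.651, -0.2448, 0.0232]
eef_rot: [0.001, 0.052, 0.999, -0.0]
ft_force: [-0.0, 0.8, -0.7]
opening: 0.04
```

Request:
move_arm --increments '[{"x":0,"y":0,"z":1,"wx":0,"wy":0,"wz":0},{"x":0,"y":0,"z":2,"wx":0,"wy":0,"wz":0},{"x":0,"y":0,"z":3,"wx":0,"wy":0,"wz":0},{"x":0,"y":0,"z":4,"wx":0,"wy":0,"wz":0},{"x":0,"y":0,"z":5,"wx":0,"wy":0,"wz":0},{"x":0,"y":0,"z":6,"wx":0,"wy":0,"wz":0},{"x":0,"y":0,"z":6,"wx":0,"wy":0,"wz":0},{"x":0,"y":0,"z":6,"wx":0,"wy":0,"wz":0}]'

```text
time: 9.3
position: [0.6505, -0.2445, 0.0164]
eef_rot: [-0.0, 0.052, 0.999, 0.0]
ft_force: [-0.2, -0.5, -1.2]
opening: 0.04
```

```bash
python3 g.py 650 -244 16.5 174.2; python3 - <<'E'
from h import *
p,d=shot("side","s7.png")
cv2.imwrite("pics/s7z.png",cv2.resize(p[220:460,280:520,::-1],None,fx=2.4,fy=2.4,interpolation=cv2.INTER_CUBIC))
E
```

```text
t 9.3 pos [ 0.6505 -0.2445  0.0164] x [-0.995  0.104  0.   ] y [ 0.104  0.995 -0.   ] z [-0.  0. -1.] F [-0.2 -0.5 -1.2] op 0.04 q [-0.53  0.85  1.1  -0.    1.19 -1.99]
inc [ 0.5  0.5 -0.1] w [-0.     -0.0001 -0.0025]
```

View pics/s7z.png

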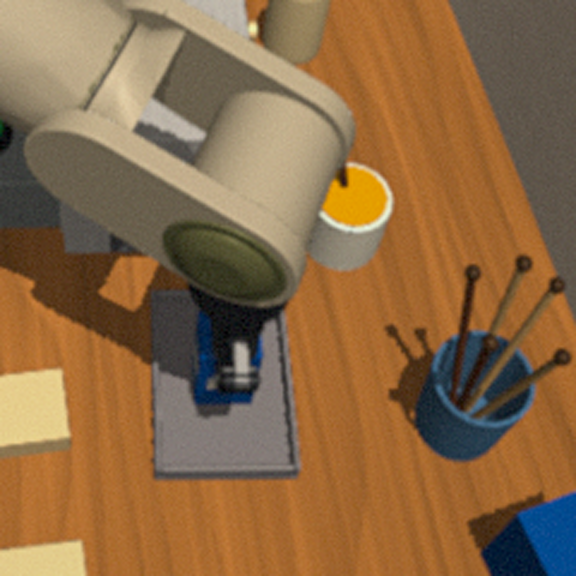

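Request:
move_arm --increments '[{"x":0,"y":0,"z":0.5,"wx":0,"wy":0,"wz":0},{"x":0,"y":0,"z":1,"wx":0,"wy":0,"wz":0},{"x":0,"y":0,"z":1,"wx":0,"wy":0,"wz":0},{"x":0,"y":0,"z":1.5,"wx":0,"wy":0,"wz":0},{"x":0,"y":0,"z":1.5,"wx":0,"wy":0,"wz":0},{"x":0,"y":0,"z":1.5,"wx":0,"wy":0,"wz":0},{"x":0,"y":0,"z":1.5,"wx":0,"wy":0,"wz":0},{"x":0,"y":0,"z":1.5,"wx":0,"wy":0,"wz":0}]'

```text
time: 10.15
position: [0.6506, -0.2446, 0.0155]
eef_rot: [0.0, 0.052, 0.999, -0.0]
ft_force: [-1.2, 0.9, 5.6]
opening: 0.0397
```

Request:
move_arm --increments '[{"x":0,"y":0,"z":0,"wx":0,"wy":0,"wz":0},{"x":0,"y":0,"z":0,"wx":0,"wy":0,"wz":0},{"x":0,"y":0,"z":0,"wx":0,"wy":0,"wz":0},{"x":0,"y":0,"z":0,"wx":0,"wy":0,"wz":0},{"x":0,"y":0,"z":-5,"wx":0,"wy":0,"wz":0},{"x":0,"y":0,"z":-25,"wx":0,"wy":0,"wz":0},{"x":0,"y":0,"z":-65,"wx":0,"wy":0,"wz":0},{"x":0,"y":0,"z":-110,"wx":0,"wy":0,"wz":0}]' --fingers 0.5

```text
time: 10.95
position: [0.6499, -0.2442, 0.1255]
eef_rot: [-0.001, 0.052, 0.999, 0.001]
ft_force: [0.7, -0.3, -0.4]
opening: 0.0642
```

```bash
python3 g.py 622.4 8.7 270 85;  python3 - <<'E'
from h import *
p,d=shot("side","s8.png")
cv2.imwrite("pics/s8z.png",cv2.resize(p[220:460,280:520,::-1],None,fx=2.4,fy=2.4,interpolation=cv2.INTER_CUBIC))
E
```

```text
t 10.95 pos [ 0.6499 -0.2442  0.1255] x [-0.995  0.104  0.002] y [0.104 0.995 0.001] z [-0.002  0.001 -1.   ] F [ 0.7 -0.3 -0.4] op 0.0642 q [-0.53  0.75  0.99  0.    1.4  -1.99]
inc [  53.8  248.8 -144.1] w [-9.0000e-04 -2.4000e-03  1.5542e+00]
```

View pics/s8z.png

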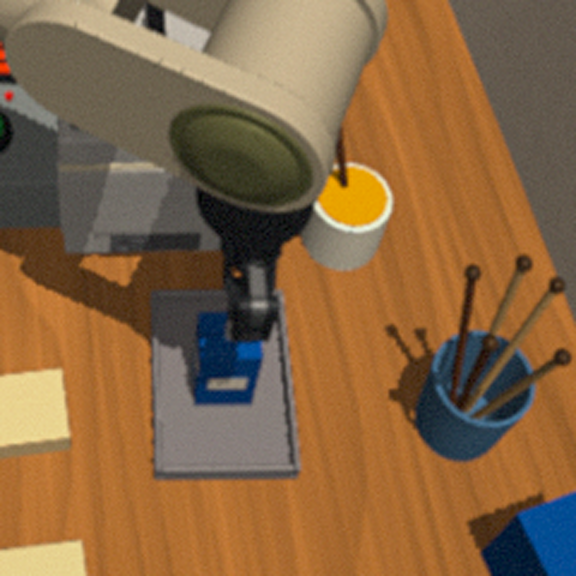

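Request:
move_arm --increments '[{"x":0,"y":0,"z":-40,"wx":0,"wy":0,"wz":0},{"x":0,"y":0,"z":-80,"wx":0,"wy":0,"wz":0},{"x":0,"y":0,"z":-120,"wx":0,"wy":0,"wz":0.14},{"x":0,"y":20,"z":-150,"wx":0,"wy":0,"wz":0.28},{"x":0,"y":50,"z":-150,"wx":0,"wy":0,"wz":0.42},{"x":15,"y":80,"z":-150,"wx":0,"wy":0,"wz":0.56},{"x":22,"y":110,"z":-150,"wx":0,"wy":0,"wz":0.7},{"x":30,"y":140,"z":-150,"wx":0,"wy":0,"wz":0.84}]' --fingers 0

```text
time: 11.8
position: [0.6348, -0.101, 0.2753]
eef_rot: [0.0, 0.457, 0.889, 0.0]
ft_force: [0.3, -0.3, -0.2]
opening: 0.0423
```

```bash
python3 g.py 622.4 8.7 270 85
```

```text
t 11.8 pos [ 0.6348 -0.101   0.2753] x [-0.582  0.813 -0.001] y [0.813 0.582 0.   ] z [ 0.001 -0.    -1.   ] F [ 0.3 -0.3 -0.2] op 0.0423 q [-0.34  0.56  0.93  0.    1.65 -0.96]
inc [96.4 53.8  5.3] w [6.000e-04 4.000e-04 7.083e-01]
```

Request:
move_arm --increments '[{"x":25,"y":13,"z":0,"wx":0,"wy":0,"wz":0.14},{"x":50,"y":27,"z":0,"wx":0,"wy":0,"wz":0.28},{"x":75,"y":40,"z":0,"wx":0,"wy":0,"wz":0.42},{"x":96,"y":54,"z":0,"wx":0,"wy":0,"wz":0.56},{"x":96,"y":54,"z":0,"wx":0,"wy":0,"wz":0.71},{"x":96,"y":54,"z":5,"wx":0,"wy":0,"wz":0.71},{"x":96,"y":54,"z":5,"wx":0,"wy":0,"wz":0.71},{"x":96,"y":54,"z":5,"wx":0,"wy":0,"wz":0.71}]'

```text
time: 12.6
position: [0.6225, 0.0067, 0.2697]
eef_rot: [-0.0, 0.735, 0.678, -0.0]
ft_force: [-0.7, 0.8, -0.4]
opening: 0.0427
```

```bash
python3 g.py 622.4 8.8 165 85;  python3 - <<'E'
from h import *
p,d=shot("side","s9.png")
cv2.imwrite("pics/s9z.png",cv2.resize(p[60:300,220:460,::-1],None,fx=2.4,fy=2.4,interpolation=cv2.INTER_CUBIC))
E
```

```text
t 12.6 pos [0.6225 0.0067 0.2697] x [ 0.081  0.997 -0.   ] y [ 0.997 -0.081 -0.   ] z [-0.  0. -1.] F [-0.7  0.8 -0.4] op 0.0427 q [-0.18  0.51  1.03 -0.    1.61 -0.1 ]
inc [  2.1  -0.2 104.7] w [-0.0004  0.      0.0064]
```

View pics/s9z.png

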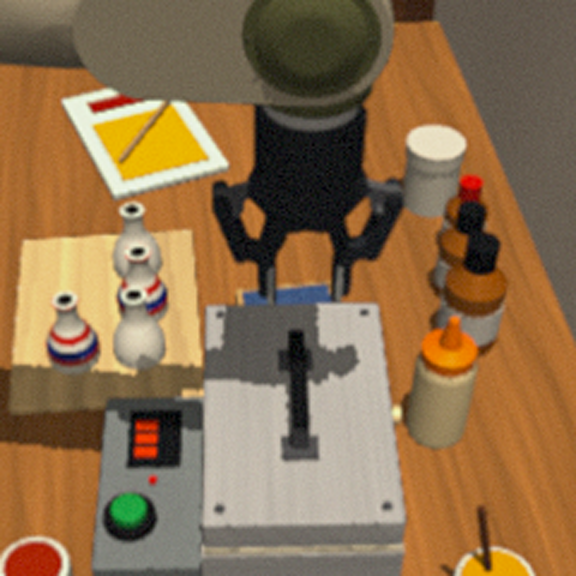

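Request:
move_arm --increments '[{"x":2,"y":0,"z":20,"wx":0,"wy":0,"wz":0.006},{"x":2,"y":0,"z":45,"wx":0,"wy":0,"wz":0.006},{"x":2,"y":0,"z":65,"wx":0,"wy":0,"wz":0.006},{"x":2,"y":0,"z":80,"wx":0,"wy":0,"wz":0.006},{"x":2,"y":0,"z":90,"wx":0,"wy":0,"wz":0.006},{"x":2,"y":0,"z":98,"wx":0,"wy":0,"wz":0.006},{"x":2,"y":0,"z":104,"wx":0,"wy":0,"wz":0.006},{"x":2,"y":0,"z":104,"wx":0,"wy":0,"wz":0.006}]'

```text
time: 13.45
position: [0.6226, 0.0092, 0.1655]
eef_rot: [-0.0, 0.738, 0.675, -0.0]
ft_force: [0.6, -0.1, -1.0]
opening: 0.0426
```

```bash
python3 g.py 622.4 8.8 165 85;  python3 - <<'E'
from h import *
p,d=shot("side","s10.png")
cv2.imwrite("pics/s10z.png",cv2.resize(p[140:300,280:440,::-1],None,fx=3.6,fy=3.6,interpolation=cv2.INTER_CUBIC))
E
```

```text
t 13.45 pos [0.6226 0.0092 0.1655] x [0.089 0.996 0.   ] y [ 0.996 -0.089 -0.001] z [-0.001  0.    -1.   ] F [ 0.6 -0.1 -1. ] op 0.0426 q [-0.17  0.55  1.22 -0.    1.37 -0.08]
inc [-0.4 -0.1  0.5] w [-0.0007 -0.     -0.0015]
```

View pics/s10z.png

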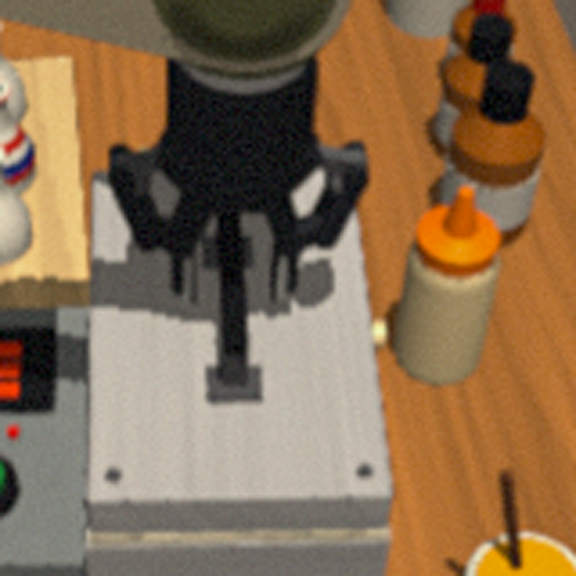

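Request:
move_arm --increments '[{"x":0,"y":0,"z":0,"wx":0,"wy":0,"wz":0},{"x":0,"y":0,"z":0,"wx":0,"wy":0,"wz":0},{"x":0,"y":0,"z":0,"wx":0,"wy":0,"wz":0},{"x":0,"y":0,"z":0,"wx":0,"wy":0,"wz":0},{"x":0,"y":0,"z":0,"wx":0,"wy":0,"wz":0},{"x":0,"y":0,"z":0,"wx":0,"wy":0,"wz":0},{"x":0,"y":0,"z":0,"wx":0,"wy":0,"wz":0},{"x":0,"y":0,"z":0,"wx":0,"wy":0,"wz":0}]' --fingers -1 --grip_force 90

```text
time: 14.3
position: [0.623, 0.0093, 0.1668]
eef_rot: [0.001, 0.738, 0.675, 0.0]
ft_force: [-1.7, -0.2, 5.5]
opening: 0.012
```

```bash
python3 -c "
from h import *
st()"
```

```text
t 14.3 pos [0.623  0.0093 0.1668] x [ 0.089  0.996 -0.   ] y [ 0.996 -0.089  0.001] z [ 0.001 -0.    -1.   ] F [-1.7 -0.2  5.5] op 0.012 q [-0.17  0.55  1.22  0.    1.37 -0.08]
```

Request:
move_arm --increments '[{"x":0,"y":0,"z":-2,"wx":0,"wy":0,"wz":0},{"x":0,"y":0,"z":-4,"wx":0,"wy":0,"wz":0},{"x":0,"y":0,"z":-8,"wx":0,"wy":0,"wz":0},{"x":0,"y":0,"z":-12,"wx":0,"wy":0,"wz":0},{"x":0,"y":0,"z":-17,"wx":0,"wy":0,"wz":0},{"x":0,"y":0,"z":-22,"wx":0,"wy":0,"wz":0},{"x":0,"y":0,"z":-25,"wx":0,"wy":0,"wz":0},{"x":0,"y":0,"z":-25,"wx":0,"wy":0,"wz":0}]'

```text
time: 15.1
position: [0.6229, 0.0092, 0.1916]
eef_rot: [0.0, 0.738, 0.675, 0.0]
ft_force: [-0.3, 0.6, -5.9]
opening: 0.0118
```

```bash
python3 g.py 447.6 -328.6 260 91.9;  python3 - <<'E'
from h import *
p,d=shot("side","s11.png")
cv2.imwrite("pics/s11z.png",cv2.resize(p[100:340,220:460,::-1],None,fx=2.4,fy=2.4,interpolation=cv2.INTER_CUBIC))
E
```

```text
t 15.1 pos [0.6229 0.0092 0.1916] x [ 0.089  0.996 -0.   ] y [ 0.996 -0.089  0.001] z [ 0.001 -0.    -1.   ] F [-0.3  0.6 -5.9] op 0.0118 q [-0.17  0.54  1.18  0.    1.42 -0.08]
inc [-352.1 -144.5  -68.6] w [ 1.000e-03  1.000e-04 -1.222e-01]
```

View pics/s11z.png

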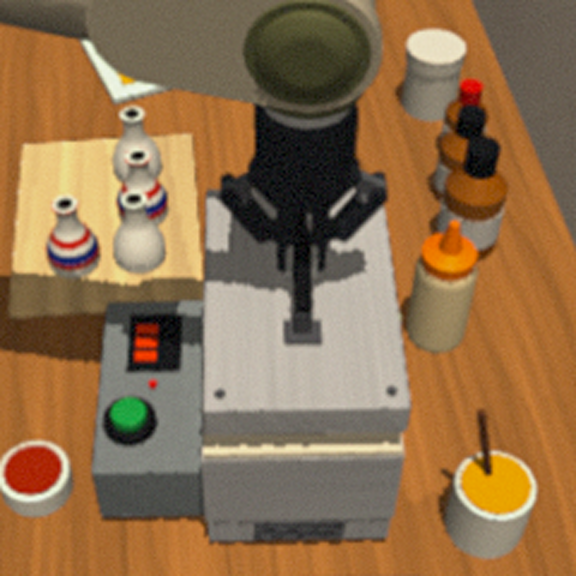

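Request:
move_arm --increments '[{"x":0,"y":0,"z":-25,"wx":0,"wy":0,"wz":0},{"x":-10,"y":-4,"z":-50,"wx":0,"wy":0,"wz":0},{"x":-35,"y":-14,"z":-70,"wx":0,"wy":0,"wz":-0.02},{"x":-70,"y":-28,"z":-70,"wx":0,"wy":0,"wz":-0.04},{"x":-110,"y":-45,"z":-70,"wx":0,"wy":0,"wz":-0.06},{"x":-150,"y":-62,"z":-70,"wx":0,"wy":0,"wz":-0.08},{"x":-190,"y":-78,"z":-70,"wx":0,"wy":0,"wz":-0.1},{"x":-230,"y":-94,"z":-70,"wx":0,"wy":0,"wz":-0.12}]'

```text
time: 15.95
position: [0.5075, -0.2128, 0.2609]
eef_rot: [-0.0, 0.696, 0.718, -0.0]
ft_force: [1.0, -0.6, -5.8]
opening: 0.0121
```

Request:
move_arm --increments '[{"x":-35,"y":-10,"z":0,"wx":0,"wy":0,"wz":0},{"x":-70,"y":-20,"z":0,"wx":0,"wy":0,"wz":0},{"x":-95,"y":-28,"z":0,"wx":0,"wy":0,"wz":0},{"x":-110,"y":-34,"z":0,"wx":0,"wy":0,"wz":0},{"x":-112,"y":-35,"z":20,"wx":0,"wy":0,"wz":0},{"x":-112,"y":-35,"z":50,"wx":0,"wy":0,"wz":0},{"x":-112,"y":-35,"z":80,"wx":0,"wy":0,"wz":0},{"x":-112,"y":-35,"z":90,"wx":0,"wy":0,"wz":0}]'

```text
time: 16.75
position: [0.4762, -0.3229, 0.1679]
eef_rot: [-0.003, 0.696, 0.718, 0.0]
ft_force: [-1.3, -0.6, -6.0]
opening: 0.012
```

```bash
python3 g.py 448.1 -328 56 91.8;  python3 - <<'E'
from h import *
p,d=shot("side","s12.png")
z=d; C=cloud("side",z); m=(C[...,0]>.3)&(C[...,0]<.6)&(C[...,1]<-.15)&(C[...,2]>.1)&(C[...,2]<.2)
st()
E
```

```text
t 16.75 pos [ 0.4762 -0.3229  0.1679] x [-0.031  0.999  0.004] y [ 0.999  0.032 -0.004] z [-0.004  0.004 -1.   ] F [-1.3 -0.6 -6. ] op 0.012 q [-0.8   0.45  1.38  0.    1.32 -0.83]
inc [ -4.7 -27.8 112. ] w [-0.0037 -0.0043  0.0001]
t 16.8 pos [ 0.4764 -0.3232  0.168 ] x [-0.031  0.999  0.004] y [ 0.999  0.031 -0.003] z [-0.004  0.004 -1.   ] F [ 0.6  0.9 -8. ] op 0.012 q [-0.8   0.45  1.38  0.    1.32 -0.83]
```

View pics/s12.png

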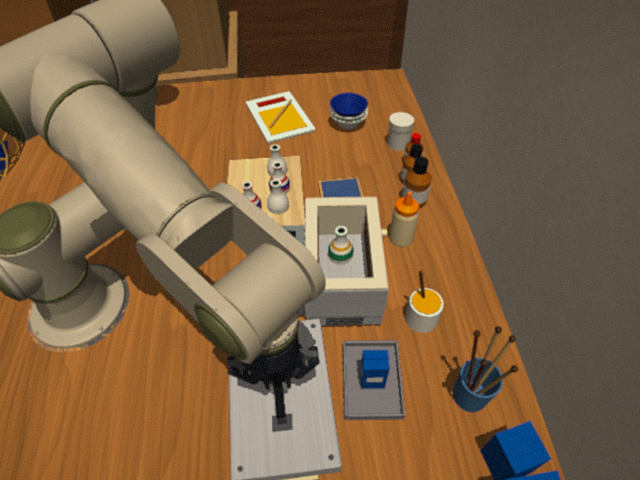

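Request:
move_arm --increments '[{"x":-5,"y":-28,"z":0,"wx":0,"wy":0,"wz":0},{"x":-5,"y":-28,"z":0,"wx":0,"wy":0,"wz":0},{"x":-5,"y":-28,"z":20,"wx":0,"wy":0,"wz":0},{"x":-5,"y":-28,"z":45,"wx":0,"wy":0,"wz":0},{"x":-5,"y":-28,"z":70,"wx":0,"wy":0,"wz":0},{"x":-5,"y":-28,"z":85,"wx":0,"wy":0,"wz":0},{"x":-5,"y":-28,"z":92,"wx":0,"wy":0,"wz":0},{"x":-5,"y":-28,"z":94,"wx":0,"wy":0,"wz":0}]'

```text
time: 17.6
position: [0.4498, -0.3306, 0.0775]
eef_rot: [0.0, 0.696, 0.718, 0.0]
ft_force: [-0.7, -0.1, -5.2]
opening: 0.0117
```

```bash
python3 g.py 448.1 -328 56 91.8
```

```text
t 17.6 pos [ 0.4498 -0.3306  0.0775] x [-0.031  1.    -0.001] y [1.    0.031 0.001] z [ 0.001 -0.001 -1.   ] F [-0.7 -0.1 -5.2] op 0.0117 q [-0.84  0.5   1.55  0.    1.09 -0.87]
inc [ 2.6 -1.7 21.5] w [ 0.0007  0.0006 -0.0002]
```

Request:
move_arm --increments '[{"x":2,"y":-2,"z":6,"wx":0,"wy":0,"wz":0},{"x":2,"y":-2,"z":12,"wx":0,"wy":0,"wz":0},{"x":2,"y":-2,"z":16,"wx":0,"wy":0,"wz":0},{"x":2,"y":-2,"z":18,"wx":0,"wy":0,"wz":0},{"x":2,"y":-2,"z":19,"wx":0,"wy":0,"wz":0},{"x":2,"y":-2,"z":20,"wx":0,"wy":0,"wz":0},{"x":2,"y":-2,"z":20,"wx":0,"wy":0,"wz":0},{"x":2,"y":-2,"z":20,"wx":0,"wy":0,"wz":0}]'

```text
time: 18.4
position: [0.4473, -0.3285, 0.0571]
eef_rot: [0.0, 0.696, 0.718, -0.0]
ft_force: [-0.5, 0.5, -6.5]
opening: 0.012
```

Request:
move_arm --increments '[{"x":0,"y":0,"z":0.5,"wx":0,"wy":0,"wz":0},{"x":0,"y":0,"z":1,"wx":0,"wy":0,"wz":0},{"x":0,"y":0,"z":1.5,"wx":0,"wy":0,"wz":0},{"x":0,"y":0,"z":2,"wx":0,"wy":0,"wz":0},{"x":0,"y":0,"z":2.5,"wx":0,"wy":0,"wz":0},{"x":0,"y":0,"z":2.5,"wx":0,"wy":0,"wz":0},{"x":0,"y":0,"z":2.5,"wx":0,"wy":0,"wz":0},{"x":0,"y":0,"z":2.5,"wx":0,"wy":0,"wz":0}]'

```text
time: 19.2
position: [0.4472, -0.3284, 0.0548]
eef_rot: [0.0, 0.696, 0.718, -0.0]
ft_force: [-3.7, 2.9, 1.5]
opening: 0.0118
```

Request:
move_arm --increments '[{"x":0,"y":0,"z":0,"wx":0,"wy":0,"wz":0},{"x":0,"y":0,"z":0,"wx":0,"wy":0,"wz":0},{"x":0,"y":0,"z":0,"wx":0,"wy":0,"wz":0},{"x":0,"y":0,"z":0,"wx":0,"wy":0,"wz":0},{"x":0,"y":0,"z":0,"wx":0,"wy":0,"wz":0},{"x":0,"y":0,"z":-15,"wx":0,"wy":0,"wz":0},{"x":0,"y":0,"z":-55,"wx":0,"wy":0,"wz":0},{"x":0,"y":0,"z":-100,"wx":0,"wy":0,"wz":0}]' --fingers 0 --grip_force 30

```text
time: 20.0
position: [0.4467, -0.3279, 0.1548]
eef_rot: [-0.001, 0.696, 0.718, 0.0]
ft_force: [0.1, -1.3, -0.8]
opening: 0.0428
```

```bash
cat > v.py <<'E'
import sys
from h import *
p,d=shot("top",sys.argv[1]+"t.png"); p2,d2=shot("side",sys.argv[1]+"s.png")
for n,p_,d_ in (("top",p,d),("side",p2,d2)):
    C=cloud(n,d_);X,Y,Z=C[...,0],C[...,1],C[...,2]
    for nm,m in (("ware",(Z>.084)&(Z<.11)&(Y>.1)&(Y<.5)&(X>.3)&(X<.58)),("kiln",(Z>.118)&(Z<.142)&(abs(X-.622-.087*(Y-.009))<.05)&(abs(Y-.009)<.095)),("fin",(Z>.085)&(Z<.11)&(Y>.17)&(Y<.36)&(X>.58)&(X<.73))):
        k,l,s,c=cv2.connectedComponentsWithStats(m.astype(np.uint8))
        for i in range(1,k):
            if s[i,4]<15: continue
            q=C[l==i]; r=cv2.minAreaRect((q[:,:2]*1000).astype(np.float32))
            a=c[i].astype(int)
            print(n,nm,c[i].round(),np.round(r[0],1),np.round(r[1],1),s[i,4])
st()
E
python3 v.py a
```

```text
top ware [289. 271.] [502.  120.6] [101.8  40.8] 322
top ware [200. 282.] [489.8 326.9] [29.3 27.2] 113
top ware [228. 282.] [483.9 258.1] [23.9 25.8] 96
top ware [169. 287.] [484.3 402.3] [25.4 27.4] 105
top ware [229. 313.] [409.3 259.3] [25.2 24.8] 104
top kiln [311. 217.] [624.   45.7] [24.7 27.4] 102
side ware [274. 148.] [486.2 399.9] [24.8 29.5] 77
side ware [277. 166.] [489.8 323.8] [26.2 26.7] 80
side ware [275. 184.] [482.5 255.3] [26.5 24.8] 86
side ware [246. 186.] [410.1 256.7] [25.7 25.4] 89
side ware [282. 228.] [498.6 110.7] [21.3 93.6] 199
side kiln [357. 212.] [663.  102.5] [ 4.  32.2] 71
side kiln [341. 233.] [622.9  42.9] [27.8 26.5] 139
t 20.1 pos [ 0.4492 -0.3304  0.1604] x [-0.031  0.999 -0.008] y [0.999 0.031 0.007] z [ 0.007 -0.008 -1.   ] F [ 0.5 -0.2 -0.4] op 0.0426 q [-0.84  0.41  1.46 -0.    1.26 -0.88]
```

View pics/as.png

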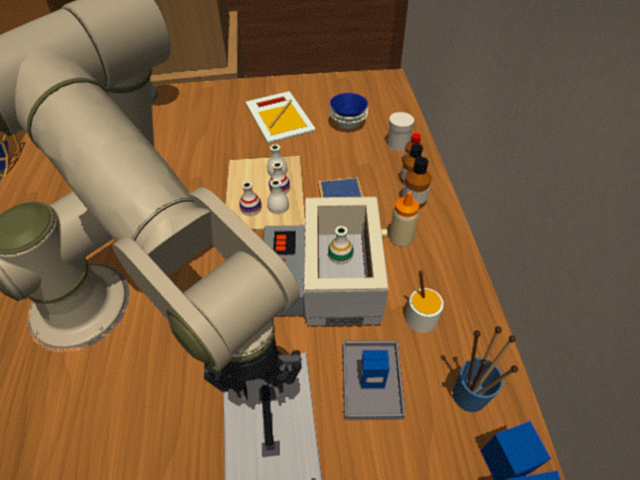

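View pics/at.png

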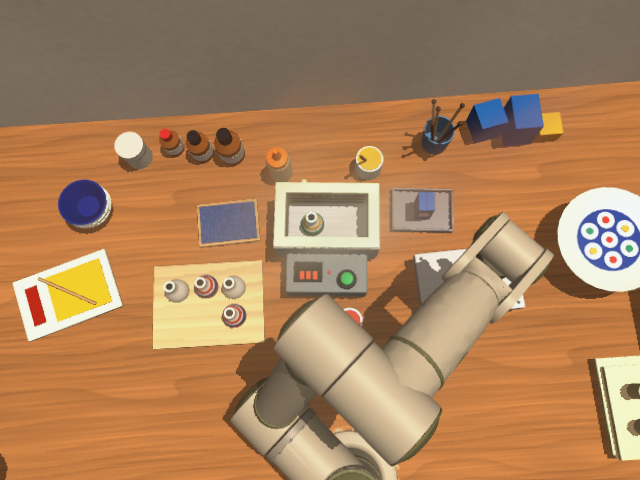

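```bash
python3 g.py 447 -328 260 91.8 623.5 44.3 230 175
```

```text
t 20.1 pos [ 0.4492 -0.3304  0.1604] x [-0.031  0.999 -0.008] y [0.999 0.031 0.007] z [ 0.007 -0.008 -1.   ] F [ 0.5 -0.2 -0.4] op 0.0426 q [-0.84  0.41  1.46 -0.    1.26 -0.88]
inc [  1.7  -1.4 -99.6] w [ 0.007   0.0084 -0.0002]
inc [368.5 186.4 -71.4] w [-4.0000e-04  1.1900e-02 -1.4523e+00]
```

Request:
move_arm --increments '[{"x":0,"y":0,"z":-50,"wx":0,"wy":0,"wz":-0.14},{"x":20,"y":10,"z":-85,"wx":0,"wy":0,"wz":-0.28},{"x":60,"y":30,"z":-90,"wx":0,"wy":0,"wz":-0.42},{"x":100,"y":50,"z":-90,"wx":0,"wy":0,"wz":-0.56},{"x":140,"y":70,"z":-90,"wx":0,"wy":0,"wz":-0.7},{"x":180,"y":90,"z":-90,"wx":0,"wy":0,"wz":-0.84},{"x":220,"y":110,"z":-90,"wx":0,"wy":0,"wz":-0.98},{"x":260,"y":130,"z":-90,"wx":0,"wy":0,"wz":-1.12}]' --fingers -0.1

```text
time: 20.9
position: [0.5696, -0.0627, 0.2439]
eef_rot: [-0.0, 0.206, 0.979, 0.0]
ft_force: [1.2, -0.6, -0.6]
opening: 0.0385
```

```bash
python3 g.py 623.5 44.3 230 175
```

```text
t 20.9 pos [ 0.5696 -0.0627  0.2439] x [-0.915  0.402  0.   ] y [ 0.402  0.915 -0.   ] z [-0.  0. -1.] F [ 1.2 -0.6 -0.6] op 0.0385 q [-0.31  0.39  1.26 -0.    1.49 -1.47]
inc [ -6.3 119.7  13.9] w [ 0.     -0.0004 -0.3268]
```

Request:
move_arm --increments '[{"x":-2,"y":40,"z":0,"wx":0,"wy":0,"wz":-0.14},{"x":-4,"y":80,"z":5,"wx":0,"wy":0,"wz":-0.28},{"x":-6,"y":119,"z":10,"wx":0,"wy":0,"wz":-0.33},{"x":-6,"y":119,"z":14,"wx":0,"wy":0,"wz":-0.33},{"x":-6,"y":119,"z":14,"wx":0,"wy":0,"wz":-0.33},{"x":-6,"y":119,"z":14,"wx":0,"wy":0,"wz":-0.33},{"x":-6,"y":119,"z":14,"wx":0,"wy":0,"wz":-0.33},{"x":-6,"y":119,"z":14,"wx":0,"wy":0,"wz":-0.33}]'

```text
time: 21.7
position: [0.623, 0.0408, 0.2309]
eef_rot: [0.0, 0.046, 0.999, -0.0]
ft_force: [0.1, -0.1, 0.2]
opening: 0.0383
```

```bash
python3 g.py 623.5 44.3 62 175; python3 - <<'E'
from h import *
p,d=shot("side","s14.png")
cv2.imwrite("pics/s14z.png",cv2.resize(p[90:330,220:460,::-1],None,fx=2.4,fy=2.4,interpolation=cv2.INTER_CUBIC))
E
```

```text
t 21.7 pos [0.623  0.0408 0.2309] x [-0.996  0.091 -0.001] y [ 0.091  0.996 -0.   ] z [ 0.001 -0.    -1.   ] F [ 0.1 -0.1  0.2] op 0.0383 q [-0.12  0.52  1.1  -0.    1.52 -1.6 ]
inc [ -0.    3.6 168.9] w [-0.0001  0.0007 -0.004 ]
```

View pics/s14z.png

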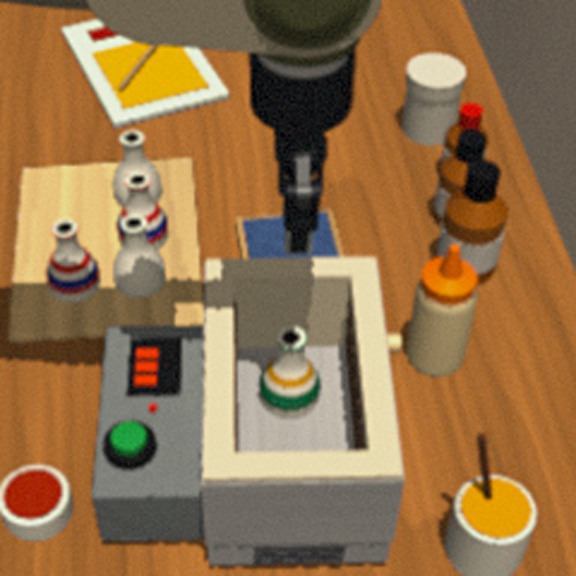

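Request:
move_arm --increments '[{"x":0,"y":3.5,"z":30,"wx":0,"wy":0,"wz":0},{"x":0,"y":3.5,"z":65,"wx":0,"wy":0,"wz":0},{"x":0,"y":3.5,"z":95,"wx":0,"wy":0,"wz":0},{"x":0,"y":3.5,"z":110,"wx":0,"wy":0,"wz":0},{"x":0,"y":3.5,"z":115,"wx":0,"wy":0,"wz":0},{"x":0,"y":3.5,"z":115,"wx":0,"wy":0,"wz":0},{"x":0,"y":3.5,"z":115,"wx":0,"wy":0,"wz":0},{"x":0,"y":3.5,"z":115,"wx":0,"wy":0,"wz":0}]'

```text
time: 22.55
position: [0.624, 0.0451, 0.1167]
eef_rot: [0.001, 0.045, 0.999, -0.0]
ft_force: [0.3, 0.3, -0.2]
opening: 0.0384
```

```bash
python3 g.py 623.5 44.3 62 175; python3 - <<'E'
from h import *
p,d=shot("side","s15.png")
cv2.imwrite("pics/s15z.png",cv2.resize(p[150:290,280:420,::-1],None,fx=4,fy=4,interpolation=cv2.INTER_CUBIC))
E
```

```text
t 22.55 pos [0.624  0.0451 0.1167] x [-0.996  0.09  -0.002] y [ 0.09   0.996 -0.   ] z [ 0.002 -0.    -1.   ] F [ 0.3  0.3 -0.2] op 0.0384 q [-0.11  0.6   1.28  0.    1.26 -1.6 ]
inc [ 0.5 -0.8 54.7] w [-0.      0.0021 -0.0026]
```

View pics/s15z.png

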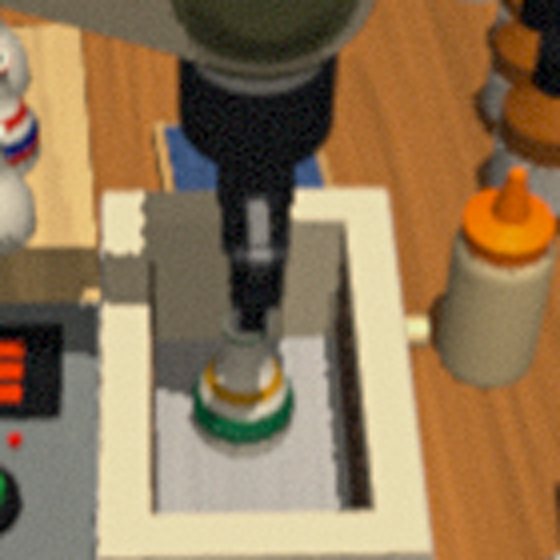

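Request:
move_arm --increments '[{"x":0,"y":-1,"z":12,"wx":0,"wy":0,"wz":0},{"x":0,"y":-1,"z":25,"wx":0,"wy":0,"wz":0},{"x":0,"y":-1,"z":38,"wx":0,"wy":0,"wz":0},{"x":0,"y":-1,"z":46,"wx":0,"wy":0,"wz":0},{"x":0,"y":-1,"z":51,"wx":0,"wy":0,"wz":0},{"x":0,"y":-1,"z":51,"wx":0,"wy":0,"wz":0},{"x":0,"y":-1,"z":51,"wx":0,"wy":0,"wz":0},{"x":0,"y":-1,"z":51,"wx":0,"wy":0,"wz":0}]'

```text
time: 23.4
position: [0.6236, 0.0442, 0.065]
eef_rot: [0.001, 0.045, 0.999, -0.0]
ft_force: [-0.6, -0.8, 0.1]
opening: 0.0386
```

```bash
python3 - <<'E'
from h import *
st()
p,d=shot("side","s16.png")
cv2.imwrite("pics/s16z.png",cv2.resize(p[150:290,280:420,::-1],None,fx=4,fy=4,interpolation=cv2.INTER_CUBIC))
E
```

```text
t 23.4 pos [0.6236 0.0442 0.065 ] x [-0.996  0.09  -0.001] y [ 0.09   0.996 -0.   ] z [ 0.001 -0.    -1.   ] F [-0.6 -0.8  0.1] op 0.0386 q [-0.12  0.65  1.33 -0.    1.16 -1.6 ]
```

View pics/s16z.png

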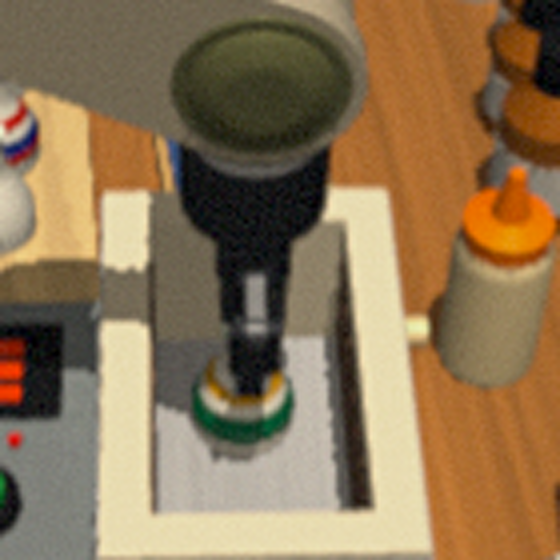

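Request:
move_arm --increments '[{"x":0,"y":0,"z":0,"wx":0,"wy":0,"wz":0},{"x":0,"y":0,"z":0,"wx":0,"wy":0,"wz":0},{"x":0,"y":0,"z":0,"wx":0,"wy":0,"wz":0},{"x":0,"y":0,"z":0,"wx":0,"wy":0,"wz":0},{"x":0,"y":0,"z":0,"wx":0,"wy":0,"wz":0},{"x":0,"y":0,"z":-4,"wx":0,"wy":0,"wz":0},{"x":0,"y":0,"z":-10,"wx":0,"wy":0,"wz":0},{"x":0,"y":0,"z":-20,"wx":0,"wy":0,"wz":0}]' --fingers -1 --grip_force 40

```text
time: 24.25
position: [0.6229, 0.0442, 0.0843]
eef_rot: [-0.001, 0.045, 0.999, 0.0]
ft_force: [0.3, -0.3, -1.2]
opening: 0.025
```

```bash
python3 g.py 657 267 220 175; python3 - <<'E'
from h import *
st()
p,d=shot("side","s17.png")
cv2.imwrite("pics/s17z.png",cv2.resize(p[150:290,280:420,::-1],None,fx=4,fy=4,interpolation=cv2.INTER_CUBIC))
E
```

```text
t 24.25 pos [0.6229 0.0442 0.0843] x [-0.996  0.09   0.002] y [ 0.09   0.996 -0.   ] z [-0.002  0.    -1.   ] F [ 0.3 -0.3 -1.2] op 0.025 q [-0.12  0.63  1.32 -0.    1.2  -1.6 ]
inc [ -13.8  225.  -135.8] w [-0.     -0.0016 -0.0026]
t 24.25 pos [0.6229 0.0442 0.0843] x [-0.996  0.09   0.002] y [ 0.09   0.996 -0.   ] z [-0.002  0.    -1.   ] F [ 0.3 -0.3 -1.2] op 0.025 q [-0.12  0.63  1.32 -0.    1.2  -1.6 ]
```

View pics/s17z.png

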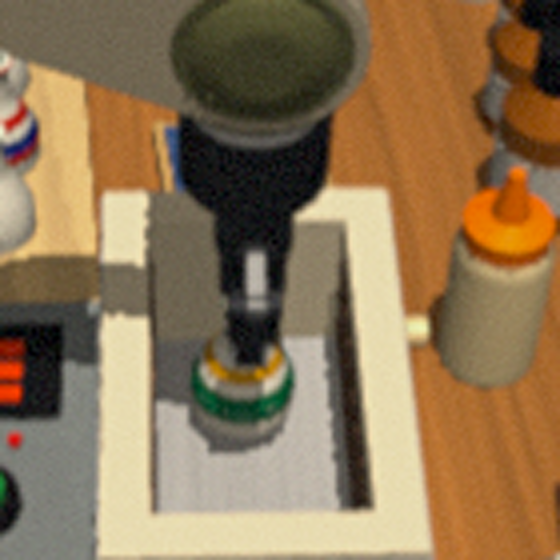

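Request:
move_arm --increments '[{"x":0,"y":0,"z":-35,"wx":0,"wy":0,"wz":0},{"x":0,"y":0,"z":-75,"wx":0,"wy":0,"wz":0},{"x":0,"y":0,"z":-115,"wx":0,"wy":0,"wz":0},{"x":-1,"y":15,"z":-135,"wx":0,"wy":0,"wz":0},{"x":-3,"y":50,"z":-135,"wx":0,"wy":0,"wz":0},{"x":-5,"y":85,"z":-135,"wx":0,"wy":0,"wz":0},{"x":-8,"y":125,"z":-135,"wx":0,"wy":0,"wz":0},{"x":-11,"y":165,"z":-135,"wx":0,"wy":0,"wz":0}]'

```text
time: 25.1
position: [0.6491, 0.2089, 0.22]
eef_rot: [0.0, 0.045, 0.999, 0.0]
ft_force: [0.2, -0.4, -1.5]
opening: 0.0251
```

Request:
move_arm --increments '[{"x":-2,"y":30,"z":0,"wx":0,"wy":0,"wz":0},{"x":-3,"y":50,"z":0,"wx":0,"wy":0,"wz":0},{"x":-3,"y":60,"z":0,"wx":0,"wy":0,"wz":0},{"x":-3,"y":60,"z":20,"wx":0,"wy":0,"wz":0},{"x":-3,"y":60,"z":50,"wx":0,"wy":0,"wz":0},{"x":-3,"y":60,"z":85,"wx":0,"wy":0,"wz":0},{"x":-3,"y":60,"z":115,"wx":0,"wy":0,"wz":0},{"x":-3,"y":60,"z":130,"wx":0,"wy":0,"wz":0}]'

```text
time: 25.9
position: [0.6564, 0.266, 0.0867]
eef_rot: [-0.002, 0.045, 0.999, -0.001]
ft_force: [-0.4, 0.7, -2.0]
opening: 0.0251
```

```bash
python3 g.py 657 267 27 175; python3 - <<'E'
from h import *
shot("side","s18.png")
E
```

```text
t 25.9 pos [0.6564 0.266  0.0867] x [-0.996  0.09   0.004] y [ 0.09   0.996 -0.001] z [-0.004 -0.001 -1.   ] F [-0.4  0.7 -2. ] op 0.0251 q [ 0.22  0.82  0.97 -0.    1.36 -1.26]
inc [-0.7  1.1 59.7] w [-0.0014 -0.0038 -0.0033]
```

View pics/s18.png

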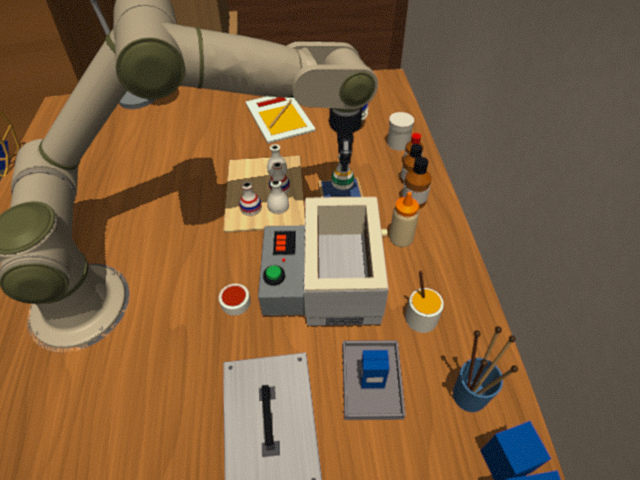

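Request:
move_arm --increments '[{"x":0,"y":1,"z":10,"wx":0,"wy":0,"wz":0},{"x":0,"y":1,"z":25,"wx":0,"wy":0,"wz":0},{"x":0,"y":1,"z":40,"wx":0,"wy":0,"wz":0},{"x":0,"y":1,"z":49,"wx":0,"wy":0,"wz":0},{"x":0,"y":1,"z":52,"wx":0,"wy":0,"wz":0},{"x":0,"y":1,"z":54,"wx":0,"wy":0,"wz":0},{"x":0,"y":1,"z":55,"wx":0,"wy":0,"wz":0},{"x":0,"y":1,"z":55,"wx":0,"wy":0,"wz":0}]'

```text
time: 26.75
position: [0.6577, 0.2681, 0.0349]
eef_rot: [0.0, 0.045, 0.999, 0.0]
ft_force: [-1.4, 0.2, -2.0]
opening: 0.0253
```

Request:
move_arm --increments '[{"x":0,"y":0,"z":0.5,"wx":0,"wy":0,"wz":0},{"x":0,"y":0,"z":1,"wx":0,"wy":0,"wz":0},{"x":0,"y":0,"z":1.5,"wx":0,"wy":0,"wz":0},{"x":0,"y":0,"z":1.5,"wx":0,"wy":0,"wz":0},{"x":0,"y":0,"z":1.5,"wx":0,"wy":0,"wz":0},{"x":0,"y":0,"z":1.5,"wx":0,"wy":0,"wz":0},{"x":0,"y":0,"z":1.5,"wx":0,"wy":0,"wz":0},{"x":0,"y":0,"z":1.5,"wx":0,"wy":0,"wz":0}]'

```text
time: 27.55
position: [0.6575, 0.268, 0.033]
eef_rot: [0.0, 0.045, 0.999, 0.0]
ft_force: [-0.5, -0.4, -1.1]
opening: 0.0251
```

Request:
move_arm --increments '[{"x":0,"y":0,"z":1.5,"wx":0,"wy":0,"wz":0},{"x":0,"y":0,"z":3,"wx":0,"wy":0,"wz":0},{"x":0,"y":0,"z":4,"wx":0,"wy":0,"wz":0},{"x":0,"y":0,"z":4.5,"wx":0,"wy":0,"wz":0},{"x":0,"y":0,"z":5,"wx":0,"wy":0,"wz":0},{"x":0,"y":0,"z":5,"wx":0,"wy":0,"wz":0},{"x":0,"y":0,"z":5,"wx":0,"wy":0,"wz":0},{"x":0,"y":0,"z":5,"wx":0,"wy":0,"wz":0}]'

```text
time: 28.35
position: [0.6575, 0.268, 0.028]
eef_rot: [0.0, 0.045, 0.999, 0.0]
ft_force: [0.8, -0.3, -2.0]
opening: 0.0253
```

Request:
move_arm --increments '[{"x":0,"y":0,"z":0.5,"wx":0,"wy":0,"wz":0},{"x":0,"y":0,"z":1,"wx":0,"wy":0,"wz":0},{"x":0,"y":0,"z":1,"wx":0,"wy":0,"wz":0},{"x":0,"y":0,"z":1,"wx":0,"wy":0,"wz":0},{"x":0,"y":0,"z":1,"wx":0,"wy":0,"wz":0},{"x":0,"y":0,"z":1,"wx":0,"wy":0,"wz":0},{"x":0,"y":0,"z":1,"wx":0,"wy":0,"wz":0},{"x":0,"y":0,"z":1,"wx":0,"wy":0,"wz":0}]'

```text
time: 29.15
position: [0.6576, 0.268, 0.0271]
eef_rot: [0.0, 0.045, 0.999, 0.0]
ft_force: [-0.7, -0.8, 2.4]
opening: 0.0252
```

Contact. I release and lift.

Request:
move_arm --increments '[{"x":0,"y":0,"z":0,"wx":0,"wy":0,"wz":0},{"x":0,"y":0,"z":0,"wx":0,"wy":0,"wz":0},{"x":0,"y":0,"z":0,"wx":0,"wy":0,"wz":0},{"x":0,"y":0,"z":0,"wx":0,"wy":0,"wz":0},{"x":0,"y":0,"z":-5,"wx":0,"wy":0,"wz":0},{"x":0,"y":0,"z":-25,"wx":0,"wy":0,"wz":0},{"x":0,"y":0,"z":-65,"wx":0,"wy":0,"wz":0},{"x":0,"y":0,"z":-110,"wx":0,"wy":0,"wz":0}]' --fingers -0.1

```text
time: 29.95
position: [0.6569, 0.2678, 0.1376]
eef_rot: [-0.001, 0.045, 0.999, -0.0]
ft_force: [-0.1, -0.2, 1.1]
opening: 0.0384
```

```bash
python3 v.py b;python3 g.py 489.7 325.2 180 85 
```

```text
top ware [289. 271.] [503.6 112.1] [106.9  38.2] 316
top ware [169. 287.] [483.9 402.6] [28.1 24.5] 106
side ware [274. 148.] [485.3 401.6] [23.5 28.2] 72
side ware [277. 166.] [489.8 325.6] [25.8 28.5] 85
side ware [275. 184.] [482.8 256.6] [23.7 27.1] 87
side ware [246. 186.] [409.6 256.1] [26.  26.3] 89
side ware [282. 228.] [498.4 108.3] [20.6 93.6] 201
side kiln [356. 212.] [662.7 101.8] [32.7  4.2] 66
side fin [343. 176.] [656.9 266.8] [26.4 26.1] 91
t 30.05 pos [0.6602 0.2687 0.1451] x [-0.996  0.09  -0.012] y [0.09  0.996 0.004] z [ 0.012  0.003 -1.   ] F [-0.6  1.4  0.1] op 0.0385 q [ 0.22  0.78  0.89  0.    1.46 -1.26]
t 30.05 pos [0.6602 0.2687 0.1451] x [-0.996  0.09  -0.012] y [0.09  0.996 0.004] z [ 0.012  0.003 -1.   ] F [-0.6  1.4  0.1] op 0.0385 q [ 0.22  0.78  0.89  0.    1.46 -1.26]
inc [174.5  41.1 -36.9] w [0.0125 0.0064 1.5684]
```

View pics/bs.png

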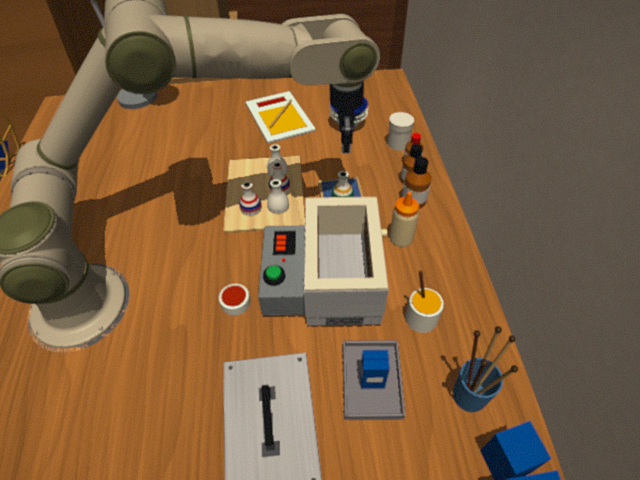

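Request:
move_arm --increments '[{"x":0,"y":0,"z":-30,"wx":0,"wy":0,"wz":0.14},{"x":15,"y":4,"z":-40,"wx":0,"wy":0,"wz":0.28},{"x":40,"y":9,"z":-40,"wx":0,"wy":0,"wz":0.42},{"x":65,"y":15,"z":-40,"wx":0,"wy":0,"wz":0.56},{"x":90,"y":21,"z":-40,"wx":0,"wy":0,"wz":0.7},{"x":115,"y":27,"z":-40,"wx":0,"wy":0,"wz":0.84},{"x":140,"y":33,"z":-40,"wx":0,"wy":0,"wz":0.98},{"x":160,"y":38,"z":-40,"wx":0,"wy":0,"wz":1.12}]'

```text
time: 30.85
position: [0.5002, 0.3206, 0.1772]
eef_rot: [0.0, 0.571, 0.821, 0.0]
ft_force: [-0.1, 0.2, 0.4]
opening: 0.0387
```

```bash
python3 g.py 489.7 325.8 180 85
```

```text
t 30.85 pos [0.5002 0.3206 0.1772] x [-0.348  0.937  0.   ] y [0.937 0.348 0.   ] z [ 0.  0. -1.] F [-0.1  0.2  0.4] op 0.0387 q [0.37 0.48 1.31 0.   1.36 0.02]
inc [ 8.5 -8.1 -2.8] w [ 2.000e-04 -2.000e-04  4.429e-01]
```

Request:
move_arm --increments '[{"x":4,"y":-4,"z":0,"wx":0,"wy":0,"wz":0.14},{"x":8,"y":-8,"z":0,"wx":0,"wy":0,"wz":0.28},{"x":8,"y":-8,"z":0,"wx":0,"wy":0,"wz":0.4},{"x":8,"y":-8,"z":0,"wx":0,"wy":0,"wz":0.44},{"x":8,"y":-8,"z":0,"wx":0,"wy":0,"wz":0.44},{"x":8,"y":-8,"z":0,"wx":0,"wy":0,"wz":0.44},{"x":8,"y":-8,"z":0,"wx":0,"wy":0,"wz":0.44},{"x":8,"y":-8,"z":0,"wx":0,"wy":0,"wz":0.44}]'

```text
time: 31.65
position: [0.4913, 0.3248, 0.177]
eef_rot: [0.0, 0.734, 0.679, 0.0]
ft_force: [0.1, 0.3, 0.3]
opening: 0.0383
```

```bash
python3 g.py 489.7 325.8 25 85; python3 - <<'E'
from h import *
p,d=shot("side","s19.png")
cv2.imwrite("pics/s19z.png",cv2.resize(p[60:260,180:380,::-1],None,fx=3,fy=3,interpolation=cv2.INTER_CUBIC))
E
```

```text
t 31.65 pos [0.4913 0.3248 0.177 ] x [ 0.078  0.997 -0.   ] y [ 0.997 -0.078  0.   ] z [ 0. -0. -1.] F [0.1 0.3 0.3] op 0.0383 q [ 0.39  0.47  1.32 -0.    1.35  0.46]
inc [  0.8  -1.7 152. ] w [0.     0.     0.0088]
```

View pics/s19z.png

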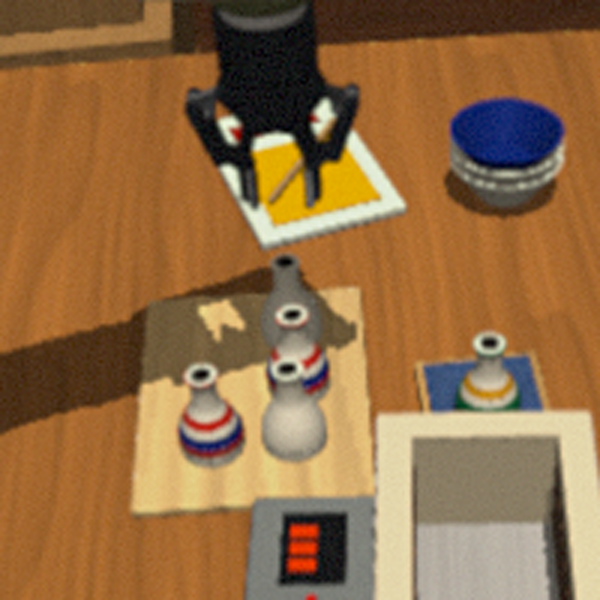

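Request:
move_arm --increments '[{"x":1,"y":-2,"z":30,"wx":0,"wy":0,"wz":0},{"x":1,"y":-2,"z":60,"wx":0,"wy":0,"wz":0},{"x":1,"y":-2,"z":90,"wx":0,"wy":0,"wz":0},{"x":1,"y":-2,"z":115,"wx":0,"wy":0,"wz":0},{"x":1,"y":-2,"z":135,"wx":0,"wy":0,"wz":0},{"x":1,"y":-2,"z":146,"wx":0,"wy":0,"wz":0},{"x":1,"y":-2,"z":150,"wx":0,"wy":0,"wz":0},{"x":1,"y":-2,"z":150,"wx":0,"wy":0,"wz":0}]'

```text
time: 32.5
position: [0.4896, 0.3261, 0.0272]
eef_rot: [0.0, 0.734, 0.679, 0.0]
ft_force: [-0.1, 0.1, 0.4]
opening: 0.0386
```

```bash
python3 g.py 489.7 325.8 25 85; python3 - <<'E'
from h import *
p,d=shot("side","s20.png")
cv2.imwrite("pics/s20z.png",cv2.resize(p[60:260,180:380,::-1],None,fx=3,fy=3,interpolation=cv2.INTER_CUBIC))
E
```

```text
t 32.5 pos [0.4896 0.3261 0.0272] x [0.079 0.997 0.   ] y [ 0.997 -0.079  0.   ] z [ 0.  0. -1.] F [-0.1  0.1  0.4] op 0.0386 q [ 0.39  0.62  1.49 -0.    1.03  0.47]
inc [-0.3  0.2  2.2] w [ 0.0003 -0.0001  0.0084]
```

View pics/s20z.png

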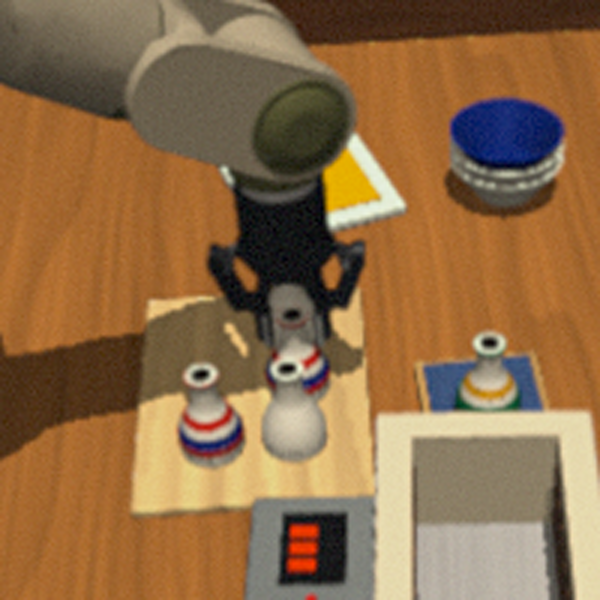

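Request:
move_arm --increments '[{"x":0,"y":0,"z":0,"wx":0,"wy":0,"wz":0},{"x":0,"y":0,"z":0,"wx":0,"wy":0,"wz":0},{"x":0,"y":0,"z":0,"wx":0,"wy":0,"wz":0},{"x":0,"y":0,"z":0,"wx":0,"wy":0,"wz":0},{"x":0,"y":0,"z":0,"wx":0,"wy":0,"wz":0},{"x":0,"y":0,"z":-5,"wx":0,"wy":0,"wz":0},{"x":0,"y":0,"z":-20,"wx":0,"wy":0,"wz":0},{"x":0,"y":0,"z":-45,"wx":0,"wy":0,"wz":0}]' --fingers -1 --grip_force 40

```text
time: 33.35
position: [0.4883, 0.3255, 0.0712]
eef_rot: [-0.001, 0.734, 0.679, -0.002]
ft_force: [0.0, 0.2, -0.8]
opening: 0.0236
```

```bash
python3 - <<'E'
import numpy as np
c=np.array([622.4,8.7]);y=np.array([.087,.996]);print(c+42*y,c-42*y)
E
python3 g.py 626 50.5 220 175
```

```text
[626.054  50.532] [618.746 -33.132]
t 33.35 pos [0.4883 0.3255 0.0712] x [ 0.079  0.997 -0.002] y [ 0.997 -0.079 -0.003] z [-0.003 -0.001 -1.   ] F [ 0.   0.2 -0.8] op 0.0236 q [ 0.39  0.57  1.46 -0.    1.12  0.47]
inc [-263.6  158.5 -148.9] w [-3.8000e-03 -1.2000e-03 -1.5626e+00]
```

Request:
move_arm --increments '[{"x":0,"y":0,"z":-40,"wx":0,"wy":0,"wz":0},{"x":0,"y":0,"z":-85,"wx":0,"wy":0,"wz":-0.1},{"x":-10,"y":6,"z":-130,"wx":0,"wy":0,"wz":-0.24},{"x":-35,"y":21,"z":-150,"wx":0,"wy":0,"wz":-0.38},{"x":-65,"y":39,"z":-150,"wx":0,"wy":0,"wz":-0.52},{"x":-95,"y":57,"z":-150,"wx":0,"wy":0,"wz":-0.66},{"x":-125,"y":75,"z":-150,"wx":0,"wy":0,"wz":-0.8},{"x":-155,"y":93,"z":-150,"wx":0,"wy":0,"wz":-0.94}]'

```text
time: 34.15
position: [0.5701, 0.1628, 0.222]
eef_rot: [-0.0, 0.345, 0.939, -0.0]
ft_force: [0.5, -0.3, -0.9]
opening: 0.0239
```

```bash
python3 g.py 626 50.5 220 175
```

```text
t 34.15 pos [0.5701 0.1628 0.222 ] x [-0.762  0.647  0.   ] y [ 0.647  0.762 -0.   ] z [-0. -0. -1.] F [ 0.5 -0.3 -0.9] op 0.0239 q [ 0.08  0.45  1.23 -0.    1.46 -0.79]
inc [-115.3  -49.4    1.9] w [-2.000e-04 -5.000e-04 -6.167e-01]
```

Request:
move_arm --increments '[{"x":-28,"y":-12,"z":0,"wx":0,"wy":0,"wz":-0.14},{"x":-56,"y":-24,"z":0,"wx":0,"wy":0,"wz":-0.28},{"x":-84,"y":-36,"z":0,"wx":0,"wy":0,"wz":-0.42},{"x":-112,"y":-48,"z":0,"wx":0,"wy":0,"wz":-0.56},{"x":-114,"y":-48,"z":0,"wx":0,"wy":0,"wz":-0.617},{"x":-114,"y":-48,"z":0,"wx":0,"wy":0,"wz":-0.617},{"x":-114,"y":-48,"z":0,"wx":0,"wy":0,"wz":-0.617},{"x":-114,"y":-48,"z":0,"wx":0,"wy":0,"wz":-0.617}]'

```text
time: 34.95
position: [0.6247, 0.0542, 0.2221]
eef_rot: [-0.0, 0.047, 0.999, 0.0]
ft_force: [-1.2, 0.5, -1.3]
opening: 0.0238
```

```bash
python3 g.py 626 50.5 67 175; python3 - <<'E'
from h import *
p,d=shot("side","s21.png")
cv2.imwrite("pics/s21z.png",cv2.resize(p[90:290,240:440,::-1],None,fx=3,fy=3,interpolation=cv2.INTER_CUBIC))
E
```

```text
t 34.95 pos [0.6247 0.0542 0.2221] x [-0.996  0.093  0.   ] y [0.093 0.996 0.   ] z [-0.  0. -1.] F [-1.2  0.5 -1.3] op 0.0238 q [-0.1   0.53  1.11  0.    1.5  -1.58]
inc [ -1.6  -3.6 155.1] w [ 0.0001 -0.     -0.0059]
```

View pics/s21z.png

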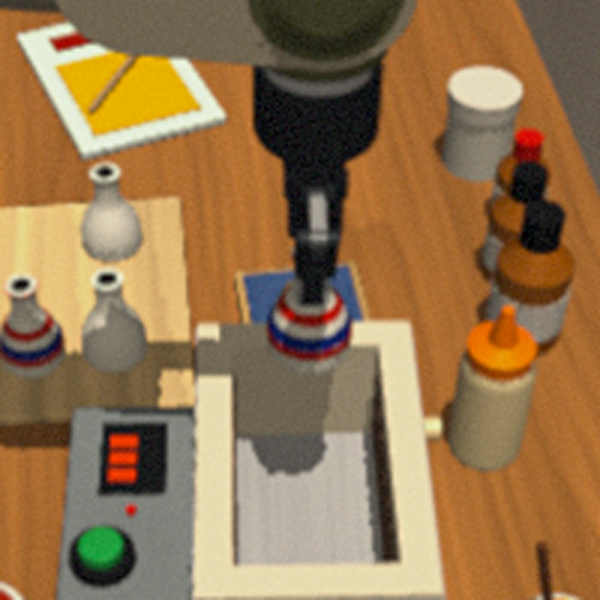

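Request:
move_arm --increments '[{"x":-2,"y":-4,"z":0,"wx":0,"wy":0,"wz":0},{"x":-2,"y":-4,"z":25,"wx":0,"wy":0,"wz":0},{"x":-2,"y":-4,"z":55,"wx":0,"wy":0,"wz":0},{"x":-2,"y":-4,"z":85,"wx":0,"wy":0,"wz":0},{"x":-2,"y":-4,"z":110,"wx":0,"wy":0,"wz":0},{"x":-2,"y":-4,"z":130,"wx":0,"wy":0,"wz":0},{"x":-2,"y":-4,"z":145,"wx":0,"wy":0,"wz":0},{"x":-2,"y":-4,"z":150,"wx":0,"wy":0,"wz":0}]'

```text
time: 35.8
position: [0.6259, 0.0494, 0.0703]
eef_rot: [-0.001, 0.046, 0.999, 0.0]
ft_force: [0.2, 0.8, -1.9]
opening: 0.0235
```

Request:
move_arm --increments '[{"x":0,"y":0,"z":1,"wx":0,"wy":0,"wz":0},{"x":0,"y":0,"z":2,"wx":0,"wy":0,"wz":0},{"x":0,"y":0,"z":3,"wx":0,"wy":0,"wz":0},{"x":0,"y":0,"z":4,"wx":0,"wy":0,"wz":0},{"x":0,"y":0,"z":4,"wx":0,"wy":0,"wz":0},{"x":0,"y":0,"z":4,"wx":0,"wy":0,"wz":0},{"x":0,"y":0,"z":4,"wx":0,"wy":0,"wz":0},{"x":0,"y":0,"z":4,"wx":0,"wy":0,"wz":0}]'

```text
time: 36.6
position: [0.6268, 0.0493, 0.0682]
eef_rot: [0.0, 0.046, 0.999, -0.0]
ft_force: [1.4, 0.1, 0.4]
opening: 0.0239
```

Request:
move_arm --increments '[{"x":0,"y":0,"z":0.5,"wx":0,"wy":0,"wz":0},{"x":0,"y":0,"z":1,"wx":0,"wy":0,"wz":0},{"x":0,"y":0,"z":1,"wx":0,"wy":0,"wz":0},{"x":0,"y":0,"z":1,"wx":0,"wy":0,"wz":0},{"x":0,"y":0,"z":1,"wx":0,"wy":0,"wz":0},{"x":0,"y":0,"z":1,"wx":0,"wy":0,"wz":0},{"x":0,"y":0,"z":1,"wx":0,"wy":0,"wz":0},{"x":0,"y":0,"z":1,"wx":0,"wy":0,"wz":0}]'

```text
time: 37.4
position: [0.6269, 0.0492, 0.0681]
eef_rot: [0.001, 0.046, 0.999, -0.0]
ft_force: [-2.3, -0.7, 6.6]
opening: 0.0236
```

Contact is firm. I release and retreat.

Request:
move_arm --increments '[{"x":0,"y":0,"z":0,"wx":0,"wy":0,"wz":0},{"x":0,"y":0,"z":0,"wx":0,"wy":0,"wz":0},{"x":0,"y":0,"z":0,"wx":0,"wy":0,"wz":0},{"x":0,"y":0,"z":0,"wx":0,"wy":0,"wz":0},{"x":0,"y":0,"z":-5,"wx":0,"wy":0,"wz":0},{"x":0,"y":0,"z":-25,"wx":0,"wy":0,"wz":0},{"x":0,"y":0,"z":-65,"wx":0,"wy":0,"wz":0},{"x":0,"y":0,"z":-110,"wx":0,"wy":0,"wz":0}]' --fingers -0.1

```text
time: 38.2
position: [0.626, 0.0494, 0.1777]
eef_rot: [-0.001, 0.046, 0.999, 0.0]
ft_force: [0.6, 0.5, 0.3]
opening: 0.0384
```

```bash
python3 v.py c;python3 g.py 409.6 257.5 180 130; python3 - <<'E'
from h import *
p=np.load("pics/cs.npz")["p"]
cv2.imwrite("pics/csz.png",cv2.resize(p[90:290,200:400,::-1],None,fx=3,fy=3,interpolation=cv2.INTER_CUBIC))
E
```

```text
top ware [228. 282.] [484.6 258.7] [25.  24.7] 94
top ware [169. 287.] [484.5 402.5] [24.6 28.9] 105
top ware [246. 308.] [418.  218.1] [25.  29.1] 114
top fin [221. 214.] [656.2 269.9] [25.9 27. ] 95
side ware [274. 148.] [485.1 399.8] [27.8 26. ] 72
side ware [275. 184.] [483.7 255.8] [24.2 27.1] 83
side ware [249. 197.] [417.7 215.9] [27.9 25.2] 91
side ware [282. 228.] [498.5 109.5] [20.5 93.7] 194
side kiln [356. 212.] [662.  102.3] [ 3.8 34.8] 78
side kiln [343. 231.] [628.1  47.5] [28.2 25.7] 142
t 38.3 pos [0.6292 0.0492 0.184 ] x [-0.996  0.092 -0.012] y [ 0.092  0.996 -0.   ] z [ 0.012 -0.001 -1.   ] F [ 0.6  0.7 -0.9] op 0.0384 q [-0.11  0.55  1.17  0.    1.4  -1.59]
t 38.3 pos [0.6292 0.0492 0.184 ] x [-0.996  0.092 -0.012] y [ 0.092  0.996 -0.   ] z [ 0.012 -0.001 -1.   ] F [ 0.6  0.7 -0.9] op 0.0384 q [-0.11  0.55  1.17  0.    1.4  -1.59]
inc [237.9 187.2   1.2] w [0.0044 0.0112 0.7801]
```

View pics/csz.png

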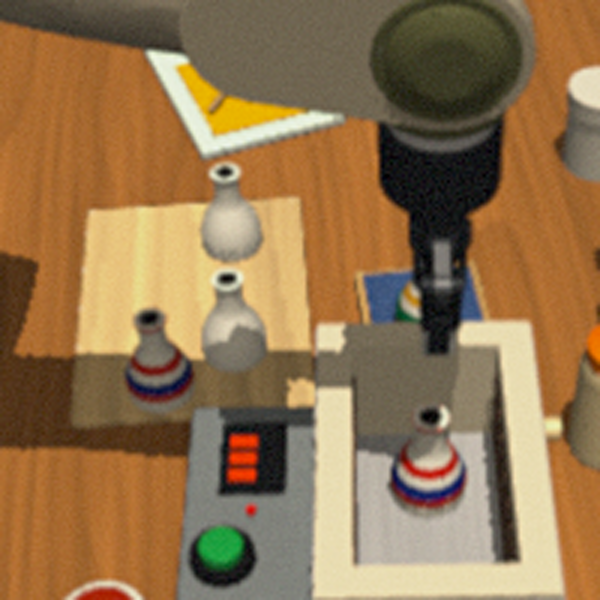

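```bash
python3 g.py 418 217.3 180 175
```

```text
t 38.3 pos [0.6292 0.0492 0.184 ] x [-0.996  0.092 -0.012] y [ 0.092  0.996 -0.   ] z [ 0.012 -0.001 -1.   ] F [ 0.6  0.7 -0.9] op 0.0384 q [-0.11  0.55  1.17  0.    1.4  -1.59]
inc [225.9 147.9   1.4] w [-0.0002  0.0117 -0.0053]
```

Request:
move_arm --increments '[{"x":10,"y":6,"z":-15,"wx":0,"wy":0,"wz":0},{"x":45,"y":29,"z":-15,"wx":0,"wy":0,"wz":0},{"x":80,"y":52,"z":-15,"wx":0,"wy":0,"wz":0},{"x":115,"y":75,"z":-15,"wx":0,"wy":0,"wz":0},{"x":150,"y":98,"z":-15,"wx":0,"wy":0,"wz":0},{"x":185,"y":121,"z":-15,"wx":0,"wy":0,"wz":0},{"x":210,"y":138,"z":-5,"wx":0,"wy":0,"wz":0},{"x":223,"y":147,"z":0,"wx":0,"wy":0,"wz":0}]'

```text
time: 39.1
position: [0.4155, 0.2176, 0.1765]
eef_rot: [-0.001, 0.045, 0.999, -0.0]
ft_force: [-0.5, -0.1, -0.4]
opening: 0.0382
```

Request:
move_arm --increments '[{"x":0,"y":0,"z":0,"wx":0,"wy":0,"wz":0},{"x":0,"y":0,"z":0,"wx":0,"wy":0,"wz":0},{"x":0,"y":0,"z":0,"wx":0,"wy":0,"wz":0},{"x":0,"y":0,"z":0,"wx":0,"wy":0,"wz":0},{"x":0,"y":0,"z":0,"wx":0,"wy":0,"wz":0},{"x":0,"y":0,"z":0,"wx":0,"wy":0,"wz":0},{"x":0,"y":0,"z":0,"wx":0,"wy":0,"wz":0},{"x":0,"y":0,"z":0,"wx":0,"wy":0,"wz":0}]'

```text
time: 39.9
position: [0.4183, 0.2163, 0.177]
eef_rot: [0.0, 0.046, 0.999, -0.0]
ft_force: [-1.1, 0.7, -0.0]
opening: 0.0388
```

```bash
python3 v.py d | grep ware; python3 g.py 418 217.3 26 175; python3 - <<'E'
from h import *
p=np.load("pics/ds.npz")["p"]
cv2.imwrite("pics/dsz.png",cv2.resize(p[60:260,180:380,::-1],None,fx=3,fy=3,interpolation=cv2.INTER_CUBIC))
E
```

```text
top ware [289. 271.] [501.6 120.3] [100.7  40.4] 306
top ware [169. 287.] [484.7 402.5] [25.5 27.7] 105
side ware [274. 148.] [485.7 400.9] [25.3 26.3] 77
side ware [275. 184.] [483.7 255.2] [23.7 27.3] 83
side ware [249. 197.] [418.3 216.3] [28.4 28. ] 96
side ware [282. 228.] [498.6 109.9] [19.4 93.6] 198
t 40.0 pos [0.4182 0.2163 0.177 ] x [-0.996  0.093  0.   ] y [ 0.093  0.996 -0.   ] z [-0. -0. -1.] F [-0.6 -0.3 -0.3] op 0.0385 q [ 0.23  0.21  1.68  0.    1.25 -1.25]
inc [  0.3   0.9 151. ] w [-0.     -0.     -0.0055]
```

View pics/dsz.png

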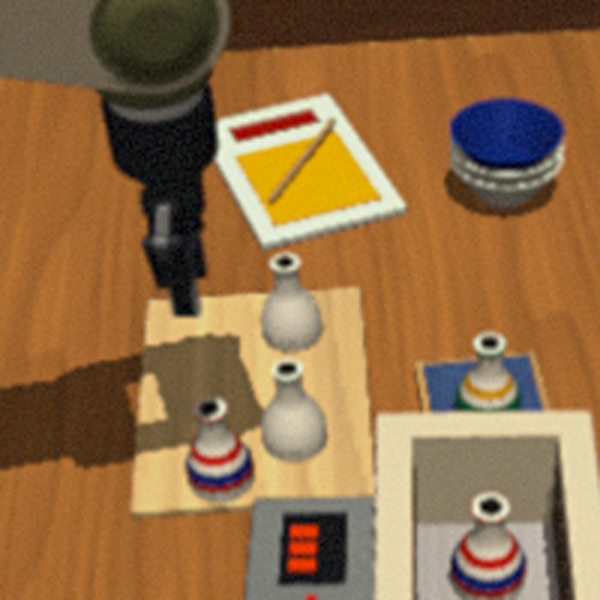

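Request:
move_arm --increments '[{"x":0,"y":1,"z":30,"wx":0,"wy":0,"wz":0},{"x":0,"y":1,"z":60,"wx":0,"wy":0,"wz":0},{"x":0,"y":1,"z":90,"wx":0,"wy":0,"wz":0},{"x":0,"y":1,"z":115,"wx":0,"wy":0,"wz":0},{"x":0,"y":1,"z":135,"wx":0,"wy":0,"wz":0},{"x":0,"y":1,"z":146,"wx":0,"wy":0,"wz":0},{"x":0,"y":1,"z":150,"wx":0,"wy":0,"wz":0},{"x":0,"y":1,"z":150,"wx":0,"wy":0,"wz":0}]'

```text
time: 40.8
position: [0.4185, 0.2174, 0.0271]
eef_rot: [0.0, 0.046, 0.999, 0.0]
ft_force: [1.0, -0.7, -0.9]
opening: 0.0386
```

```bash
python3 g.py 418 217.3 26 175; python3 - <<'E'
from h import *
p,d=shot("side","s22.png")
cv2.imwrite("pics/s22z.png",cv2.resize(p[60:260,180:380,::-1],None,fx=3,fy=3,interpolation=cv2.INTER_CUBIC))
E
```

```text
t 40.8 pos [0.4185 0.2174 0.0271] x [-0.996  0.093 -0.   ] y [0.093 0.996 0.   ] z [ 0.  0. -1.] F [ 1.  -0.7 -0.9] op 0.0386 q [ 0.23  0.41  1.85 -0.    0.87 -1.25]
inc [ 0.5 -0.1  1.1] w [ 0.      0.0002 -0.0055]
```

View pics/s22z.png

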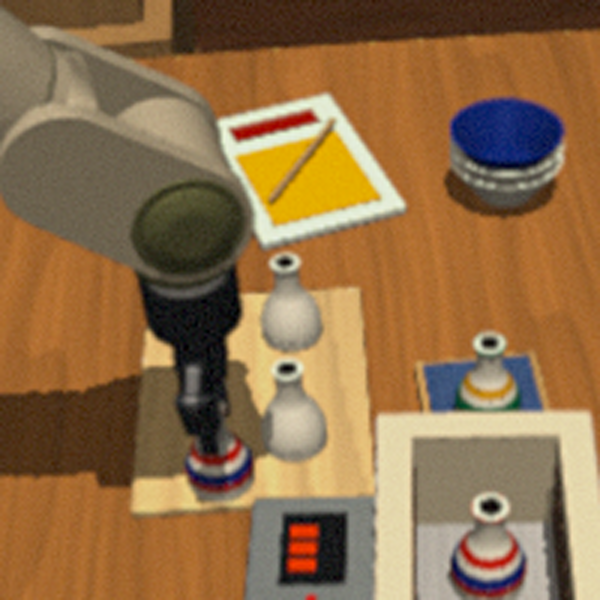

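Request:
move_arm --increments '[{"x":0,"y":0,"z":0,"wx":0,"wy":0,"wz":0},{"x":0,"y":0,"z":0,"wx":0,"wy":0,"wz":0},{"x":0,"y":0,"z":0,"wx":0,"wy":0,"wz":0},{"x":0,"y":0,"z":0,"wx":0,"wy":0,"wz":0},{"x":0,"y":0,"z":0,"wx":0,"wy":0,"wz":0},{"x":0,"y":0,"z":-5,"wx":0,"wy":0,"wz":0},{"x":0,"y":0,"z":-20,"wx":0,"wy":0,"wz":0},{"x":0,"y":0,"z":-45,"wx":0,"wy":0,"wz":0}]' --fingers -1 --grip_force 40

```text
time: 41.65
position: [0.4173, 0.2171, 0.0717]
eef_rot: [-0.002, 0.046, 0.999, -0.0]
ft_force: [0.2, -0.1, -1.3]
opening: 0.0233
```

```bash
python3 g.py 618.7 -33.1 220 175
```

```text
t 41.65 pos [0.4173 0.2171 0.0717] x [-0.996  0.093  0.003] y [ 0.093  0.996 -0.001] z [-0.003 -0.001 -1.   ] F [ 0.2 -0.1 -1.3] op 0.0233 q [ 0.23  0.34  1.81 -0.    0.99 -1.25]
inc [-223.3 -230.6 -148.8] w [-0.001  -0.003  -0.0056]
```

Request:
move_arm --increments '[{"x":0,"y":0,"z":-40,"wx":0,"wy":0,"wz":0},{"x":0,"y":0,"z":-85,"wx":0,"wy":0,"wz":0},{"x":-5,"y":-5,"z":-130,"wx":0,"wy":0,"wz":0},{"x":-25,"y":-26,"z":-150,"wx":0,"wy":0,"wz":0},{"x":-55,"y":-57,"z":-150,"wx":0,"wy":0,"wz":0},{"x":-85,"y":-88,"z":-150,"wx":0,"wy":0,"wz":0},{"x":-115,"y":-119,"z":-150,"wx":0,"wy":0,"wz":0},{"x":-145,"y":-150,"z":-150,"wx":0,"wy":0,"wz":0}]'

```text
time: 42.45
position: [0.5494, 0.0531, 0.2221]
eef_rot: [-0.0, 0.046, 0.999, 0.0]
ft_force: [0.3, 0.3, -1.1]
opening: 0.0235
```

Request:
move_arm --increments '[{"x":-26,"y":-27,"z":0,"wx":0,"wy":0,"wz":0},{"x":-52,"y":-54,"z":0,"wx":0,"wy":0,"wz":0},{"x":-70,"y":-72,"z":0,"wx":0,"wy":0,"wz":0},{"x":-78,"y":-80,"z":0,"wx":0,"wy":0,"wz":0},{"x":-78,"y":-80,"z":0,"wx":0,"wy":0,"wz":0},{"x":-78,"y":-80,"z":0,"wx":0,"wy":0,"wz":0},{"x":-78,"y":-80,"z":0,"wx":0,"wy":0,"wz":0},{"x":-78,"y":-80,"z":0,"wx":0,"wy":0,"wz":0}]'

```text
time: 43.25
position: [0.6187, -0.0314, 0.2224]
eef_rot: [0.0, 0.046, 0.999, -0.0]
ft_force: [0.1, -0.0, -1.5]
opening: 0.0238
```

```bash
python3 g.py 618.7 -33.1 67 175; python3 - <<'E'
from h import *
p,d=shot("side","s23.png")
cv2.imwrite("pics/s23z.png",cv2.resize(p[90:330,220:460,::-1],None,fx=2.4,fy=2.4,interpolation=cv2.INTER_CUBIC))
E
```

```text
t 43.25 pos [ 0.6187 -0.0314  0.2224] x [-0.996  0.092 -0.   ] y [0.092 0.996 0.   ] z [ 0. -0. -1.] F [ 0.1 -0.  -1.5] op 0.0238 q [-0.24  0.51  1.14  0.    1.49 -1.72]
inc [-1.000e-01 -1.700e+00  1.554e+02] w [ 0.      0.0003 -0.0044]
```

View pics/s23z.png

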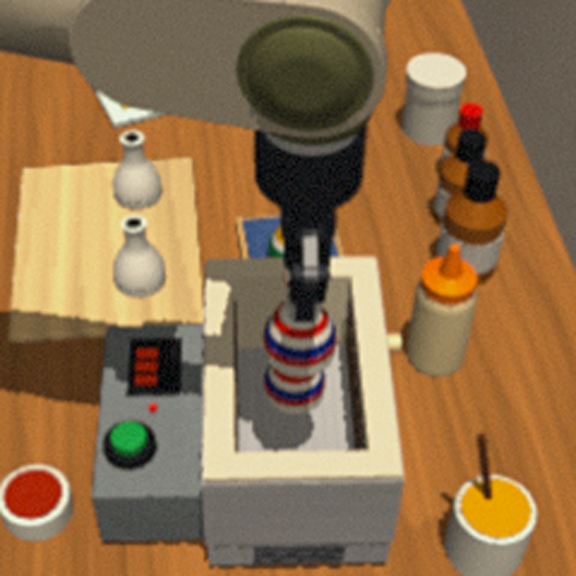

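Request:
move_arm --increments '[{"x":0,"y":-2,"z":10,"wx":0,"wy":0,"wz":0},{"x":0,"y":-2,"z":35,"wx":0,"wy":0,"wz":0},{"x":0,"y":-2,"z":65,"wx":0,"wy":0,"wz":0},{"x":0,"y":-2,"z":95,"wx":0,"wy":0,"wz":0},{"x":0,"y":-2,"z":120,"wx":0,"wy":0,"wz":0},{"x":0,"y":-2,"z":138,"wx":0,"wy":0,"wz":0},{"x":0,"y":-2,"z":148,"wx":0,"wy":0,"wz":0},{"x":0,"y":-2,"z":151,"wx":0,"wy":0,"wz":0}]'

```text
time: 44.1
position: [0.6183, -0.0342, 0.0698]
eef_rot: [-0.001, 0.046, 0.999, 0.0]
ft_force: [-0.2, -0.1, -1.1]
opening: 0.0235
```

Request:
move_arm --increments '[{"x":0,"y":0,"z":1,"wx":0,"wy":0,"wz":0},{"x":0,"y":0,"z":2,"wx":0,"wy":0,"wz":0},{"x":0,"y":0,"z":3,"wx":0,"wy":0,"wz":0},{"x":0,"y":0,"z":3.5,"wx":0,"wy":0,"wz":0},{"x":0,"y":0,"z":4,"wx":0,"wy":0,"wz":0},{"x":0,"y":0,"z":4,"wx":0,"wy":0,"wz":0},{"x":0,"y":0,"z":4,"wx":0,"wy":0,"wz":0},{"x":0,"y":0,"z":4,"wx":0,"wy":0,"wz":0}]'

```text
time: 44.9
position: [0.6192, -0.0344, 0.0679]
eef_rot: [0.001, 0.046, 0.999, -0.0]
ft_force: [-2.5, -0.4, 5.8]
opening: 0.0242
```

Request:
move_arm --increments '[{"x":0,"y":0,"z":0,"wx":0,"wy":0,"wz":0},{"x":0,"y":0,"z":0,"wx":0,"wy":0,"wz":0},{"x":0,"y":0,"z":0,"wx":0,"wy":0,"wz":0},{"x":0,"y":0,"z":0,"wx":0,"wy":0,"wz":0},{"x":0,"y":0,"z":-5,"wx":0,"wy":0,"wz":0},{"x":0,"y":0,"z":-25,"wx":0,"wy":0,"wz":0},{"x":0,"y":0,"z":-65,"wx":0,"wy":0,"wz":0},{"x":0,"y":0,"z":-110,"wx":0,"wy":0,"wz":0}]' --fingers -0.1

```text
time: 45.7
position: [0.6182, -0.0342, 0.1777]
eef_rot: [-0.001, 0.046, 0.999, 0.0]
ft_force: [0.6, -0.3, 0.6]
opening: 0.0385
```

```bash
python3 v.py e;python3 g.py 447.2 -328.4 165 91.8; python3 - <<'E'
from h import *
p=np.load("pics/es.npz")["p"]
cv2.imwrite("pics/esz.png",cv2.resize(p[90:330,200:440,::-1],None,fx=2.4,fy=2.4,interpolation=cv2.INTER_CUBIC))
E
```

```text
top ware [288. 269.] [505.2 112.4] [104.1  38.8] 268
top ware [228. 282.] [484.2 258.6] [25.1 24.8] 96
top ware [169. 287.] [484.2 402.4] [27.5 24.3] 103
top fin [221. 214.] [657.1 269.4] [26.9 26.4] 99
side ware [273. 152.] [481.6 389.8] [ 9.5 14.9] 17
side ware [275. 184.] [483.4 256. ] [25.1 25.3] 83
side ware [282. 228.] [498.6 109.6] [20.5 93.5] 197
side kiln [360. 212.] [674.2 102. ] [9.6 3.5] 31
side kiln [339. 231.] [619.2  48.5] [22.2  9. ] 45
side kiln [344. 261.] [619.7 -33.5] [27.6 26.6] 161
t 45.8 pos [ 0.6214 -0.0349  0.184 ] x [-0.996  0.092 -0.012] y [ 0.093  0.996 -0.002] z [ 0.011 -0.003 -1.   ] F [0.7 0.1 0.2] op 0.0385 q [-0.24  0.53  1.21 -0.    1.39 -1.72]
t 45.8 pos [ 0.6214 -0.0349  0.184 ] x [-0.996  0.092 -0.012] y [ 0.093  0.996 -0.002] z [ 0.011 -0.003 -1.   ] F [0.7 0.1 0.2] op 0.0385 q [-0.24  0.53  1.21 -0.    1.39 -1.72]
inc [ 146.5 -308.4   17.8] w [0.0069 0.0108 1.4467]
```

View pics/esz.png

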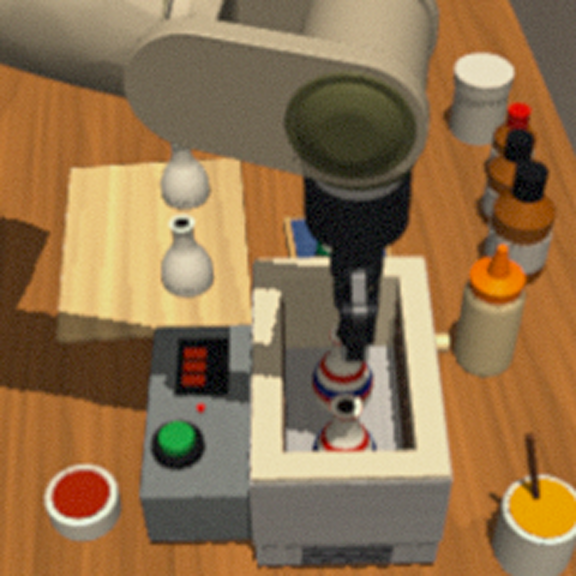

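Request:
move_arm --increments '[{"x":0,"y":0,"z":-30,"wx":0,"wy":0,"wz":0.14},{"x":10,"y":-22,"z":-40,"wx":0,"wy":0,"wz":0.28},{"x":28,"y":-60,"z":-40,"wx":0,"wy":0,"wz":0.42},{"x":46,"y":-97,"z":-40,"wx":0,"wy":0,"wz":0.56},{"x":64,"y":-135,"z":-40,"wx":0,"wy":0,"wz":0.7},{"x":82,"y":-172,"z":-40,"wx":0,"wy":0,"wz":0.84},{"x":100,"y":-210,"z":-40,"wx":0,"wy":0,"wz":0.98},{"x":118,"y":-248,"z":-30,"wx":0,"wy":0,"wz":1.12}]' --fingers 0

```text
time: 46.6
position: [0.4778, -0.2719, 0.2081]
eef_rot: [0.001, 0.572, 0.82, -0.0]
ft_force: [1.3, -0.1, 0.4]
opening: 0.0428
```

```bash
python3 g.py 447.2 -328.4 165 91.8
```

```text
t 46.6 pos [ 0.4778 -0.2719  0.2081] x [-0.345  0.939 -0.002] y [0.939 0.345 0.001] z [ 0.002 -0.002 -1.   ] F [ 1.3 -0.1  0.4] op 0.0428 q [-0.73  0.36  1.4  -0.    1.38 -1.08]
inc [-42.3 -48.2  43.1] w [0.0017 0.0022 0.321 ]
```

Request:
move_arm --increments '[{"x":-18,"y":-22,"z":10,"wx":0,"wy":0,"wz":0.14},{"x":-36,"y":-42,"z":25,"wx":0,"wy":0,"wz":0.28},{"x":-42,"y":-47,"z":40,"wx":0,"wy":0,"wz":0.321},{"x":-42,"y":-47,"z":43,"wx":0,"wy":0,"wz":0.321},{"x":-42,"y":-47,"z":43,"wx":0,"wy":0,"wz":0.321},{"x":-42,"y":-47,"z":43,"wx":0,"wy":0,"wz":0.321},{"x":-42,"y":-47,"z":43,"wx":0,"wy":0,"wz":0.321},{"x":-42,"y":-47,"z":43,"wx":0,"wy":0,"wz":0.321}]'

```text
time: 47.4
position: [0.4495, -0.3258, 0.1645]
eef_rot: [0.0, 0.693, 0.72, -0.0]
ft_force: [-0.4, -0.5, -0.7]
opening: 0.0428
```

```bash
python3 g.py 447.2 -328.4 54.8 91.8; python3 - <<'E'
from h import *
shot("side","s25.png")
p,d=shot("top","t25.png"); C=cloud("top",d)
for n,zc,b in (("rimtop kiln",.15,(.5,.75,-.15,.15)),):
    m=(abs(C[...,2]-zc)<.006)&(C[...,0]>b[0])&(C[...,0]<b[1])&(C[...,1]>b[2])&(C[...,1]<b[3])
    print(n,m.sum(),cv2.minAreaRect((C[m][:,:2]*1000).astype(np.float32)))
E
```

```text
t 47.4 pos [ 0.4495 -0.3258  0.1645] x [-0.038  0.999 -0.001] y [0.999 0.038 0.001] z [ 0.001 -0.001 -1.   ] F [-0.4 -0.5 -0.7] op 0.0428 q [-0.84  0.4   1.45  0.    1.28 -0.88]
inc [ -2.4  -2.4 109.7] w [0.0006 0.0007 0.0067]
rimtop kiln 3072 ((622.187744140625, 9.622955322265625), (251.80853271484375, 165.04295349121094), 84.68687438964844)
```

View pics/s25.png

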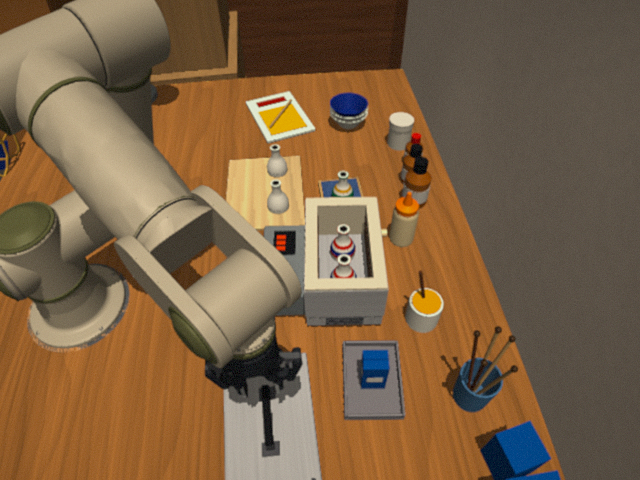

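View pics/t25.png

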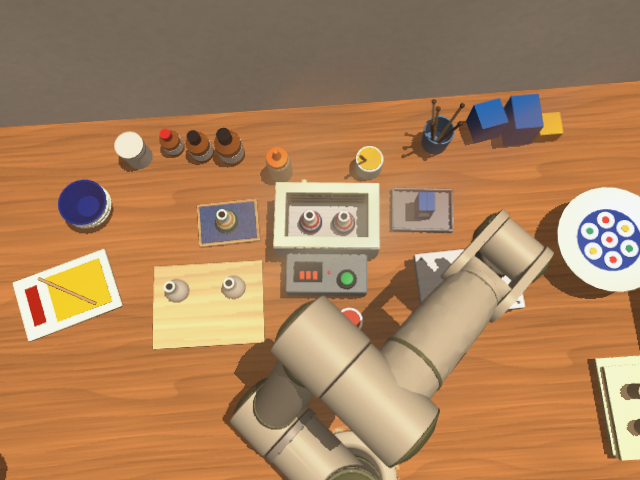

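Request:
move_arm --increments '[{"x":-2.5,"y":-2.3,"z":0,"wx":0,"wy":0,"wz":0.006},{"x":-2.5,"y":-2.3,"z":20,"wx":0,"wy":0,"wz":0.006},{"x":-2.5,"y":-2.3,"z":45,"wx":0,"wy":0,"wz":0.006},{"x":-2.5,"y":-2.3,"z":70,"wx":0,"wy":0,"wz":0.006},{"x":-2.5,"y":-2.3,"z":90,"wx":0,"wy":0,"wz":0.006},{"x":-2.5,"y":-2.3,"z":102,"wx":0,"wy":0,"wz":0.006},{"x":-2.5,"y":-2.3,"z":109,"wx":0,"wy":0,"wz":0.006},{"x":-2.5,"y":-2.3,"z":110,"wx":0,"wy":0,"wz":0.006}]'

```text
time: 48.3
position: [0.4468, -0.3288, 0.0537]
eef_rot: [-0.0, 0.696, 0.718, 0.0]
ft_force: [0.1, 0.1, 0.2]
opening: 0.0425
```

```bash
python3 g.py 447.2 -328.4 54.8 91.8
```

```text
t 48.3 pos [ 0.4468 -0.3288  0.0537] x [-0.031  1.     0.   ] y [ 1.     0.031 -0.   ] z [-0.  0. -1.] F [0.1 0.1 0.2] op 0.0425 q [-0.85  0.53  1.58 -0.    1.04 -0.88]
inc [ 0.4  0.4 -1.1] w [-0.0002 -0.0003 -0.0005]
```

Request:
move_arm --increments '[{"x":0.4,"y":0.4,"z":0,"wx":0,"wy":0,"wz":0},{"x":0.4,"y":0.4,"z":0,"wx":0,"wy":0,"wz":0},{"x":0.4,"y":0.4,"z":0,"wx":0,"wy":0,"wz":0},{"x":0.4,"y":0.4,"z":0,"wx":0,"wy":0,"wz":0},{"x":0.4,"y":0.4,"z":0,"wx":0,"wy":0,"wz":0},{"x":0.4,"y":0.4,"z":0,"wx":0,"wy":0,"wz":0},{"x":0.4,"y":0.4,"z":0,"wx":0,"wy":0,"wz":0},{"x":0.4,"y":0.4,"z":0,"wx":0,"wy":0,"wz":0}]' --fingers -1 --grip_force 90

```text
time: 49.1
position: [0.4476, -0.3287, 0.055]
eef_rot: [0.001, 0.696, 0.718, -0.0]
ft_force: [-2.3, 0.7, 6.8]
opening: 0.0117
```

Request:
move_arm --increments '[{"x":0,"y":0,"z":-3,"wx":0,"wy":0,"wz":0},{"x":0,"y":0,"z":-8,"wx":0,"wy":0,"wz":0},{"x":0,"y":0,"z":-20,"wx":0,"wy":0,"wz":0},{"x":0,"y":0,"z":-40,"wx":0,"wy":0,"wz":0},{"x":0,"y":0,"z":-70,"wx":0,"wy":0,"wz":0},{"x":0,"y":0,"z":-100,"wx":0,"wy":0,"wz":0},{"x":0,"y":0,"z":-125,"wx":0,"wy":0,"wz":0},{"x":0,"y":0,"z":-135,"wx":0,"wy":0,"wz":0}]'

```text
time: 49.9
position: [0.4478, -0.3289, 0.192]
eef_rot: [0.002, 0.696, 0.718, -0.0]
ft_force: [0.8, -0.8, -6.2]
opening: 0.012
```

```bash
python3 g.py 623 9.3 250 84.9
```

```text
t 49.9 pos [ 0.4478 -0.3289  0.192 ] x [-0.031  1.    -0.003] y [1.    0.031 0.003] z [ 0.003 -0.003 -1.   ] F [ 0.8 -0.8 -6.2] op 0.012 q [-0.84  0.38  1.41  0.    1.34 -0.88]
inc [332.4 185.8 -58.6] w [0.0029 0.0031 0.12  ]
```

Request:
move_arm --increments '[{"x":0,"y":0,"z":-30,"wx":0,"wy":0,"wz":0},{"x":20,"y":11,"z":-55,"wx":0,"wy":0,"wz":0},{"x":55,"y":31,"z":-60,"wx":0,"wy":0,"wz":0.02},{"x":90,"y":50,"z":-60,"wx":0,"wy":0,"wz":0.04},{"x":125,"y":70,"z":-60,"wx":0,"wy":0,"wz":0.06},{"x":160,"y":89,"z":-60,"wx":0,"wy":0,"wz":0.08},{"x":195,"y":109,"z":-60,"wx":0,"wy":0,"wz":0.1},{"x":230,"y":128,"z":-60,"wx":0,"wy":0,"wz":0.12}]'

```text
time: 50.7
position: [0.5683, -0.0927, 0.2482]
eef_rot: [-0.001, 0.738, 0.675, -0.0]
ft_force: [1.2, 0.4, -6.7]
opening: 0.0121
```

```bash
python3 g.py 623 9.3 250 84.9
```

```text
t 50.7 pos [ 0.5683 -0.0927  0.2482] x [0.09  0.996 0.   ] y [ 0.996 -0.09  -0.001] z [-0.001  0.001 -1.   ] F [ 1.2  0.4 -6.7] op 0.0121 q [-0.37  0.4   1.24  0.    1.5  -0.28]
inc [106.5  45.3  -1.8] w [-0.0014 -0.0004 -0.0008]
```

Request:
move_arm --increments '[{"x":28,"y":12,"z":0,"wx":0,"wy":0,"wz":0},{"x":56,"y":24,"z":0,"wx":0,"wy":0,"wz":0},{"x":80,"y":34,"z":0,"wx":0,"wy":0,"wz":0},{"x":98,"y":42,"z":0,"wx":0,"wy":0,"wz":0},{"x":104,"y":45,"z":0,"wx":0,"wy":0,"wz":0},{"x":104,"y":45,"z":0,"wx":0,"wy":0,"wz":0},{"x":104,"y":45,"z":0,"wx":0,"wy":0,"wz":0},{"x":104,"y":45,"z":0,"wx":0,"wy":0,"wz":0}]'

```text
time: 51.5
position: [0.6218, 0.0041, 0.249]
eef_rot: [-0.0, 0.738, 0.675, -0.0]
ft_force: [-0.0, -0.0, -6.3]
opening: 0.0118
```

```bash
python3 g.py 623 9.3 185 84.9
```

```text
t 51.5 pos [0.6218 0.0041 0.249 ] x [ 0.09   0.996 -0.   ] y [ 0.996 -0.09  -0.   ] z [-0. -0. -1.] F [-0.  -0.  -6.3] op 0.0118 q [-0.18  0.51  1.08 -0.    1.56 -0.09]
inc [ 5.3  0.7 64. ] w [-0.0003  0.0002 -0.0012]
```

Request:
move_arm --increments '[{"x":5,"y":0.7,"z":5,"wx":0,"wy":0,"wz":0},{"x":5.3,"y":0.7,"z":20,"wx":0,"wy":0,"wz":0},{"x":5.3,"y":0.7,"z":38,"wx":0,"wy":0,"wz":0},{"x":5.3,"y":0.7,"z":52,"wx":0,"wy":0,"wz":0},{"x":5.3,"y":0.7,"z":60,"wx":0,"wy":0,"wz":0},{"x":5.3,"y":0.7,"z":60,"wx":0,"wy":0,"wz":0},{"x":5.3,"y":0.7,"z":60,"wx":0,"wy":0,"wz":0},{"x":5.3,"y":0.7,"z":60,"wx":0,"wy":0,"wz":0}]'

```text
time: 52.3
position: [0.6237, 0.0103, 0.1899]
eef_rot: [0.001, 0.738, 0.675, 0.001]
ft_force: [-0.2, -0.3, -5.7]
opening: 0.012
```

```bash
python3 g.py 623 9.3 165.6 84.9;  python3 - <<'E'
from h import *
p,d=shot("side","s26.png")
cv2.imwrite("pics/s26z.png",cv2.resize(p[100:340,220:460,::-1],None,fx=2.4,fy=2.4,interpolation=cv2.INTER_CUBIC))
E
```

```text
t 52.3 pos [0.6237 0.0103 0.1899] x [ 0.089  0.996 -0.   ] y [ 0.996 -0.089  0.002] z [ 0.002 -0.    -1.   ] F [-0.2 -0.3 -5.7] op 0.012 q [-0.17  0.54  1.18 -0.    1.42 -0.08]
inc [-1.  -0.6 24.3] w [ 0.0017  0.0001 -0.    ]
```

View pics/s26z.png

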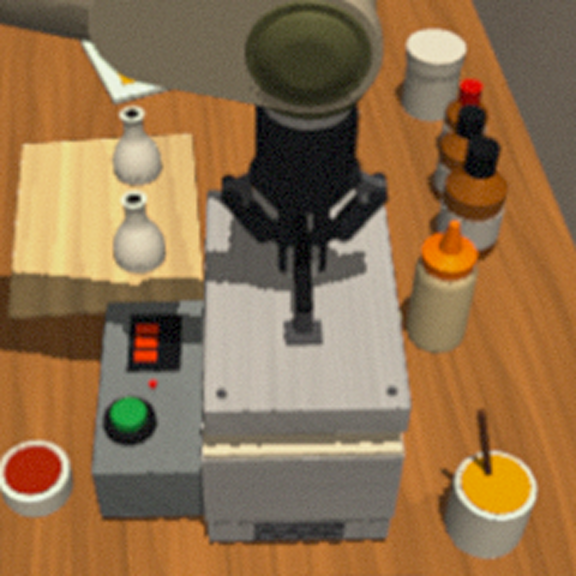

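Request:
move_arm --increments '[{"x":-1,"y":-0.6,"z":0,"wx":0,"wy":0,"wz":0},{"x":-1,"y":-0.6,"z":4,"wx":0,"wy":0,"wz":0},{"x":-1,"y":-0.6,"z":8,"wx":0,"wy":0,"wz":0},{"x":-1,"y":-0.6,"z":12,"wx":0,"wy":0,"wz":0},{"x":-1,"y":-0.6,"z":16,"wx":0,"wy":0,"wz":0},{"x":-1,"y":-0.6,"z":19,"wx":0,"wy":0,"wz":0},{"x":-1,"y":-0.6,"z":21,"wx":0,"wy":0,"wz":0},{"x":-1,"y":-0.6,"z":21,"wx":0,"wy":0,"wz":0}]'

```text
time: 53.15
position: [0.6225, 0.0094, 0.1677]
eef_rot: [-0.0, 0.738, 0.675, -0.0]
ft_force: [-0.1, -0.5, -6.5]
opening: 0.012
```

Request:
move_arm --increments '[{"x":0,"y":0,"z":0.5,"wx":0,"wy":0,"wz":0},{"x":0,"y":0,"z":1,"wx":0,"wy":0,"wz":0},{"x":0,"y":0,"z":1.5,"wx":0,"wy":0,"wz":0},{"x":0,"y":0,"z":2,"wx":0,"wy":0,"wz":0},{"x":0,"y":0,"z":2.5,"wx":0,"wy":0,"wz":0},{"x":0,"y":0,"z":3,"wx":0,"wy":0,"wz":0},{"x":0,"y":0,"z":3,"wx":0,"wy":0,"wz":0},{"x":0,"y":0,"z":3,"wx":0,"wy":0,"wz":0}]'

```text
time: 53.95
position: [0.6228, 0.0094, 0.1671]
eef_rot: [0.001, 0.738, 0.675, 0.001]
ft_force: [-6.5, 0.6, 8.9]
opening: 0.0118
```

Request:
move_arm --increments '[{"x":0,"y":0,"z":-1,"wx":0,"wy":0,"wz":0},{"x":0,"y":0,"z":-1,"wx":0,"wy":0,"wz":0},{"x":0,"y":0,"z":-1,"wx":0,"wy":0,"wz":0},{"x":0,"y":0,"z":-1,"wx":0,"wy":0,"wz":0},{"x":0,"y":0,"z":-1,"wx":0,"wy":0,"wz":0},{"x":0,"y":0,"z":-15,"wx":0,"wy":0,"wz":0},{"x":0,"y":0,"z":-50,"wx":0,"wy":0,"wz":0},{"x":0,"y":0,"z":-95,"wx":0,"wy":0,"wz":0}]' --fingers 0

```text
time: 54.75
position: [0.6219, 0.0095, 0.2595]
eef_rot: [-0.001, 0.738, 0.675, -0.001]
ft_force: [1.1, -0.5, 1.7]
opening: 0.0424
```

```bash
python3 g.py 470 -29 200 84.9;  python3 - <<'E'
from h import *
p,d=shot("side","s27.png")
cv2.imwrite("pics/s27z.png",cv2.resize(p[120:360,220:460,::-1],None,fx=2.4,fy=2.4,interpolation=cv2.INTER_CUBIC))
C=cloud("side",d);X,Y,Z=C[...,0],C[...,1],C[...,2]
m=(abs(Z-.187)<.008)&(X>.5)&(X<.75)&(abs(Y)<.2)
q=C[m]; A=np.c_[q[:,:2],np.ones(len(q))]; print(np.linalg.lstsq(A,q[:,2],rcond=None)[0], q[:,2].mean())
C0=cloud("side",np.load("pics/side0.npz")["d"]);m0=(abs(C0[...,2]-.187)<.008)&(C0[...,0]>.5)&(C0[...,0]<.75)&(abs(C0[...,1])<.2)
q=C0[m0]; A=np.c_[q[:,:2],np.ones(len(q))]; print(np.linalg.lstsq(A,q[:,2],rcond=None)[0], q[:,2].mean())
E
```

```text
t 54.75 pos [0.6219 0.0095 0.2595] x [0.089 0.996 0.   ] y [ 0.996 -0.089 -0.004] z [-0.004  0.001 -1.   ] F [ 1.1 -0.5  1.7] op 0.0424 q [-0.17  0.51  1.05  0.    1.59 -0.08]
inc [ -51.9 -147.6   60.1] w [-0.0038 -0.0003 -0.    ]
[ 0.00284492 -0.00392789  0.18487008] 0.18667663795253864
[ 0.00185136 -0.00346422  0.18556448] 0.18676933832114076
```

View pics/s27z.png

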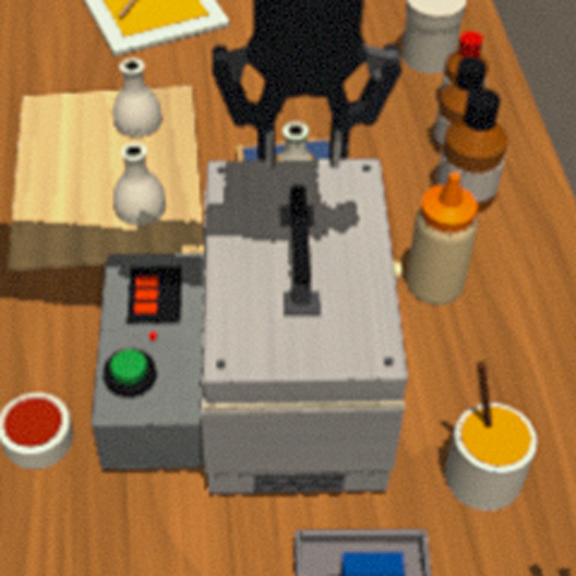

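```bash
python3 - <<'E'
from h import *
z=np.load("pics/s27.npz");p=z["p"].astype(int);C=cloud("side",z["d"])
r,g,b=p[...,0],p[...,1],p[...,2]
m=(g>r+40)&(g>b+30)&(C[...,0]>.4)&(C[...,0]<.56)&(abs(C[...,1])<.15)
q=C[m]; print(m.sum(),q.mean(0),np.percentile(q[:,2],[5,50,95]),cv2.minAreaRect((q[q[:,2]>np.median(q[:,2])-.003][:,:2]*1000).astype(np.float32)))
E
```

```text
180 [ 0.47100295 -0.03293909  0.11038762] [0.10300244 0.11151787 0.11397087] ((470.8479309082031, -29.971595764160156), (29.959354400634766, 29.460412979125977), 89.90990447998047)
```

Request:
move_arm --increments '[{"x":-5,"y":-15,"z":-10,"wx":0,"wy":0,"wz":0},{"x":-15,"y":-45,"z":-10,"wx":0,"wy":0,"wz":0},{"x":-28,"y":-80,"z":-10,"wx":0,"wy":0,"wz":0},{"x":-40,"y":-115,"z":-10,"wx":0,"wy":0,"wz":0},{"x":-50,"y":-142,"z":-5,"wx":0,"wy":0,"wz":0},{"x":-52,"y":-148,"z":20,"wx":0,"wy":0,"wz":0},{"x":-52,"y":-148,"z":50,"wx":0,"wy":0,"wz":0},{"x":-52,"y":-148,"z":80,"wx":0,"wy":0,"wz":0}]' --fingers -1 --grip_force 60

```text
time: 55.6
position: [0.4705, -0.0294, 0.1793]
eef_rot: [0.001, 0.738, 0.675, 0.0]
ft_force: [1.3, -0.5, 0.0]
opening: 0.0001
```

```bash
python3 g.py 470 -29 80 84.9;  python3 - <<'E'
from h import *
p,d=shot("side","s28.png")
cv2.imwrite("pics/s28z.png",cv2.resize(p[120:360,180:420,::-1],None,fx=2.4,fy=2.4,interpolation=cv2.INTER_CUBIC))
E
```

```text
t 55.6 pos [ 0.4705 -0.0294  0.1793] x [ 0.089  0.996 -0.   ] y [ 0.996 -0.089  0.002] z [ 0.002 -0.001 -1.   ] F [ 1.3 -0.5  0. ] op 0.0001 q [-0.31  0.21  1.68  0.    1.25 -0.22]
inc [ 0.4 -0.7 99.3] w [ 0.0017  0.0004 -0.0004]
```

View pics/s28z.png

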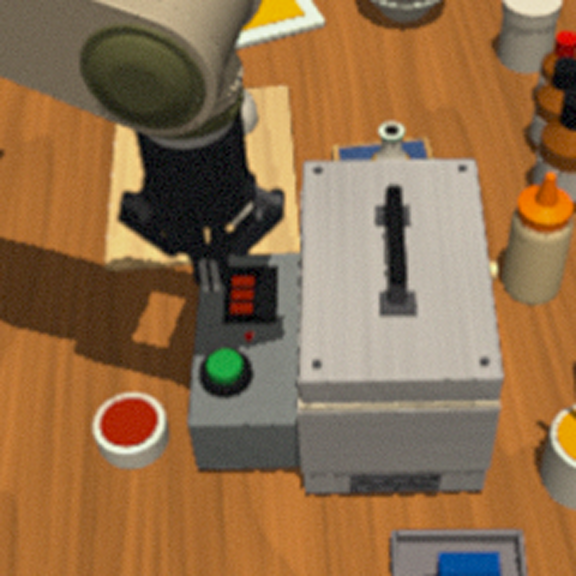

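Request:
move_arm --increments '[{"x":0,"y":-1,"z":25,"wx":0,"wy":0,"wz":0},{"x":0,"y":-1,"z":50,"wx":0,"wy":0,"wz":0},{"x":0,"y":-1,"z":72,"wx":0,"wy":0,"wz":0},{"x":0,"y":-1,"z":88,"wx":0,"wy":0,"wz":0},{"x":0,"y":-1,"z":96,"wx":0,"wy":0,"wz":0},{"x":0,"y":-1,"z":98,"wx":0,"wy":0,"wz":0},{"x":0,"y":-1,"z":98,"wx":0,"wy":0,"wz":0},{"x":0,"y":-1,"z":98,"wx":0,"wy":0,"wz":0}]'

```text
time: 56.45
position: [0.4701, -0.0293, 0.0828]
eef_rot: [0.001, 0.738, 0.675, 0.0]
ft_force: [0.2, 0.6, -0.4]
opening: 0.0001
```

```bash
python3 g.py 470 -29 70 84.9;  python3 - <<'E'
from h import *
p,d=shot("side","s29.png")
cv2.imwrite("pics/s29z.png",cv2.resize(p[200:340,220:360,::-1],None,fx=4,fy=4,interpolation=cv2.INTER_CUBIC))
E
```

```text
t 56.45 pos [ 0.4701 -0.0293  0.0828] x [ 0.089  0.996 -0.   ] y [ 0.996 -0.089  0.002] z [ 0.001 -0.    -1.   ] F [ 0.2  0.6 -0.4] op 0.0001 q [-0.31  0.32  1.81 -0.    1.01 -0.22]
inc [ 0.3 -0.2 12.8] w [0.0015 0.0004 0.0001]
```

View pics/s29z.png

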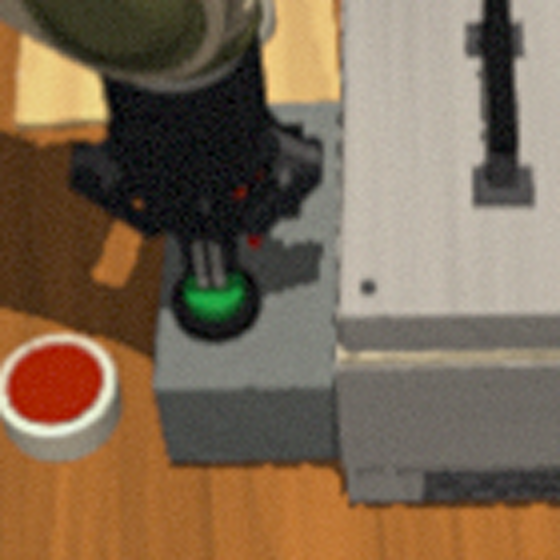

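Request:
move_arm --increments '[{"x":0,"y":0,"z":2,"wx":0,"wy":0,"wz":0},{"x":0,"y":0,"z":4,"wx":0,"wy":0,"wz":0},{"x":0,"y":0,"z":6,"wx":0,"wy":0,"wz":0},{"x":0,"y":0,"z":8,"wx":0,"wy":0,"wz":0},{"x":0,"y":0,"z":9,"wx":0,"wy":0,"wz":0},{"x":0,"y":0,"z":10,"wx":0,"wy":0,"wz":0},{"x":0,"y":0,"z":10,"wx":0,"wy":0,"wz":0},{"x":0,"y":0,"z":10,"wx":0,"wy":0,"wz":0}]'

```text
time: 57.3
position: [0.4696, -0.0291, 0.072]
eef_rot: [0.0, 0.738, 0.675, -0.0]
ft_force: [-1.4, 0.8, 2.7]
opening: 0.0001
```

Request:
move_arm --increments '[{"x":0,"y":0,"z":1,"wx":0,"wy":0,"wz":0},{"x":0,"y":0,"z":2,"wx":0,"wy":0,"wz":0},{"x":0,"y":0,"z":3,"wx":0,"wy":0,"wz":0},{"x":0,"y":0,"z":3,"wx":0,"wy":0,"wz":0},{"x":0,"y":0,"z":3,"wx":0,"wy":0,"wz":0},{"x":0,"y":0,"z":3,"wx":0,"wy":0,"wz":0},{"x":0,"y":0,"z":3,"wx":0,"wy":0,"wz":0},{"x":0,"y":0,"z":3,"wx":0,"wy":0,"wz":0}]'

```text
time: 58.1
position: [0.4696, -0.0291, 0.069]
eef_rot: [0.0, 0.738, 0.675, 0.0]
ft_force: [-2.0, 0.4, 4.6]
opening: -0.0003
```

Contact was at about 72. I press on to the stop in small steps.

Request:
move_arm --increments '[{"x":0,"y":0,"z":0.7,"wx":0,"wy":0,"wz":0},{"x":0,"y":0,"z":1.5,"wx":0,"wy":0,"wz":0},{"x":0,"y":0,"z":2,"wx":0,"wy":0,"wz":0},{"x":0,"y":0,"z":2,"wx":0,"wy":0,"wz":0},{"x":0,"y":0,"z":2,"wx":0,"wy":0,"wz":0},{"x":0,"y":0,"z":2,"wx":0,"wy":0,"wz":0},{"x":0,"y":0,"z":2,"wx":0,"wy":0,"wz":0},{"x":0,"y":0,"z":2,"wx":0,"wy":0,"wz":0}]'

```text
time: 58.9
position: [0.4698, -0.0292, 0.068]
eef_rot: [0.0, 0.738, 0.675, 0.0]
ft_force: [-7.3, 1.5, 16.6]
opening: 0.0001
```

```bash
python3 -c "
from h import *
st()"
```

```text
t 58.9 pos [ 0.4698 -0.0292  0.068 ] x [ 0.089  0.996 -0.   ] y [ 0.996 -0.089  0.001] z [ 0.001 -0.    -1.   ] F [-7.3  1.5 16.6] op 0.0001 q [-0.31  0.35  1.82 -0.    0.97 -0.22]
```

Request:
move_arm --increments '[{"x":0,"y":0,"z":0.5,"wx":0,"wy":0,"wz":0},{"x":0,"y":0,"z":0.5,"wx":0,"wy":0,"wz":0},{"x":0,"y":0,"z":0.5,"wx":0,"wy":0,"wz":0},{"x":0,"y":0,"z":0.5,"wx":0,"wy":0,"wz":0},{"x":0,"y":0,"z":0.5,"wx":0,"wy":0,"wz":0},{"x":0,"y":0,"z":0.5,"wx":0,"wy":0,"wz":0},{"x":0,"y":0,"z":0.5,"wx":0,"wy":0,"wz":0},{"x":0,"y":0,"z":0.5,"wx":0,"wy":0,"wz":0}]'

```text
time: 59.7
position: [0.4698, -0.0292, 0.0679]
eef_rot: [0.0, 0.738, 0.675, 0.0]
ft_force: [-7.6, 1.7, 22.7]
opening: -0.0004
```

Request:
move_arm --increments '[{"x":0,"y":0,"z":-5,"wx":0,"wy":0,"wz":0},{"x":0,"y":0,"z":-20,"wx":0,"wy":0,"wz":0},{"x":0,"y":0,"z":-55,"wx":0,"wy":0,"wz":0},{"x":0,"y":0,"z":-95,"wx":0,"wy":0,"wz":0},{"x":0,"y":-20,"z":-135,"wx":0,"wy":0,"wz":0},{"x":0,"y":-50,"z":-160,"wx":0,"wy":0,"wz":0},{"x":0,"y":-70,"z":-175,"wx":0,"wy":0,"wz":0},{"x":0,"y":-80,"z":-180,"wx":0,"wy":0,"wz":0}]'

```text
time: 60.5
position: [0.3893, -0.022, 0.2476]
eef_rot: [0.001, 0.738, 0.675, 0.001]
ft_force: [0.6, -0.3, -0.1]
opening: -0.0001
```

```bash
python3 v.py f; python3 - <<'E'
from h import *
z=np.load("pics/ft.npz");C=cloud("top",z["d"])
m=(abs(C[...,2]-.185)<.006)&(C[...,0]>.5)&(C[...,0]<.75)&(abs(C[...,1])<.2)
print(m.sum(),cv2.minAreaRect((C[m][:,:2]*1000).astype(np.float32)),np.median(C[m][:,2]))
E
```

```text
top ware [289. 271.] [503.3 112.1] [105.9  37.8] 305
top ware [228. 282.] [484.2 258. ] [26.6 24. ] 97
top ware [169. 287.] [484.5 402.1] [25.5 27.4] 110
top fin [221. 214.] [657.  269.7] [25.8 26.4] 95
side ware [274. 148.] [486.2 401.4] [28.5 24.8] 73
side ware [275. 184.] [483.  257.6] [28.1 25.4] 83
side ware [282. 228.] [498.6 110.3] [20.  93.6] 197
side fin [343. 176.] [655.5 267.3] [25.6 28.8] 93
t 60.6 pos [ 0.3897 -0.022   0.2465] x [ 0.089  0.996 -0.   ] y [ 0.996 -0.089  0.001] z [ 0.001 -0.    -1.   ] F [ 0.2 -0.2 -0.4] op -0.0001 q [-0.36 -0.03  1.76  0.    1.41 -0.27]
6336 ((623.4466552734375, 9.862747192382812), (247.99392700195312, 161.94015502929688), 84.8878402709961) 0.18524100541070754
```

View pics/fs.png

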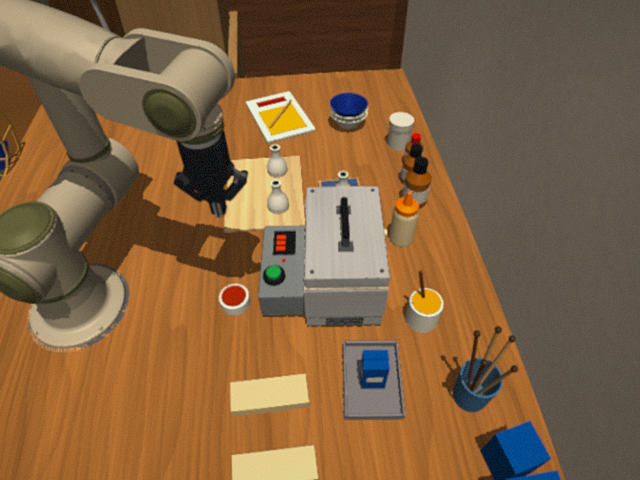

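View pics/ft.png

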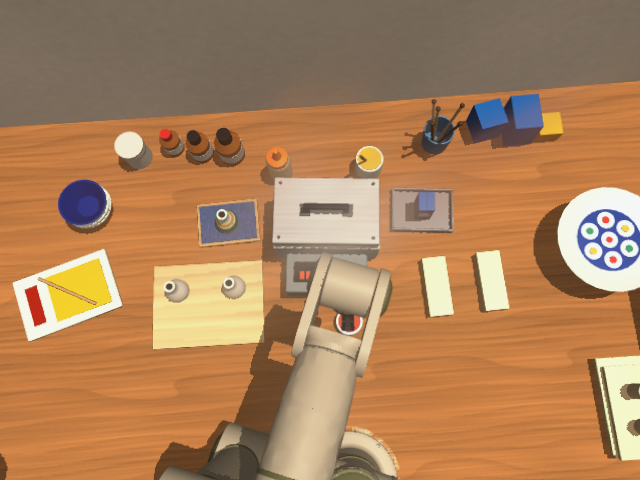

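```bash
python3 -c "
from cell import order
print(order.finish_job())"
```

```text
the job is handed in; nothing more can be done
None
```

The kiln is loaded, closed and started, and I handed the job in at about 61 s of the 210 s allowed; no verdict is reported.

**What I did, in order:**
1. Stood the carton upright in the stock tray. There was no oil bottle on the lid.
2. Laid the lid on the two firebricks.
3. Moved the one fired vase from the kiln to the finished board.
4. Stood both painted vases on the kiln floor. One had been knocked about 4 cm aside during the run, so I measured it again before picking it up.
5. Put the lid back and pressed the start button to its stop, with force rising to about 23 N and no further travel.

**Last checks:**
- **Lid:** its top is at 185.2 mm against 185.3 mm at the start. It sits within about 1.5 mm and 0.2° of its starting place.
- **Vases and carton:** the fired vase stands on the finished board and the carton is upright in the tray. The two white vases are unmoved on the ware board. Both painted vases were upright in the last pictures before the lid went on.
- **Other things on the bench:** they look untouched in the final pictures.

**Disagreement:** the cameras showed the fingertips about 37 mm higher than the reported TCP. I set grasp heights by the cameras and by touch, and every grasp held.

**Not confirmed:** I saw no change on the kiln's display after the press, so the start rests on the button reaching its stop.

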